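# Put the watercolour kit back in order

## Robot

A 6-joint arm with a two-finger parallel gripper is mounted at the origin on the work surface. World frame = base frame: x ahead of the robot, y to its left, z up, the work surface at z = 0. Lengths are in m, angles in rad, forces in N, time in s.
With the tool pointing down it reaches from about 0.375 to 0.975 m from the base axis. Payload 3.8 kg.
Tool frame: the origin (TCP) lies on the mounting face of the last link; the fingertips stand 173 mm ahead of it and the grasp point (between the pads) lies 155 mm ahead of it (bot.hold_point_z is the distance from the TCP to the grasp point, in m); z points along the fingers, y is the line along which they close (so a half turn about z gives the same grasp; the last joint's range is limited). The gripper opens to 85 mm and grips with 20 to 120 N. Pads are 22 mm wide; open, the fingers measure 114 mm over their backs; the gripper's body (76 mm by 85 mm) begins 54 mm behind the grasp point. The pads swing forward as they close: fully open they stand 13 mm farther back than shut.
Start: joints at [-1.141, 0.264, 1.604, -0, 1.274, -0.037], TCP at [0.304, -0.603, 0.405] pointing down, gripper open.
Joint ranges: [-2.63, 2.63], [-0.94, 2.18], [0.31, 2.57], [-1.31, 4.45], [0, 2.66], [-2.55, 2.55]. Speed limits (rad/s): [2.57, 2.57, 3.14, 3.14, 3.14, 3.14].

## Interface

Orientations are given as a rotation vector (axis times angle).
In Python, from workcell import bot, optics gives the robot as it stands.
- The arm moves only by the shell command python3 -m jog 'ROWS' [OPENING] [FORCE]. ROWS is JSON, a list of rows, each an object of numbers: "dx", "dy", "dz": the shift along the tool's x, y, z in mm; "ax", "ay", "az": the turn, a rotation vector about the tool's x, y, z in degrees. A call has 1 to 20 rows; each row shifts and turns the commanded pose from where the row before left it, along the tool's axes as they then stand; what a row does not reach is not made up. A row lasts 1/12 s, in which the tool goes at most 41.7 mm and 7.16 degrees, less where a joint would pass 70% of its speed; a pose out of reach is approached as far as the arm can. A call with a gripper value outside its range is refused whole. OPENING is the opening, from 0 (shut) to 1 (fully open), set as the call begins (- or left out, the last holds). The fingers move at their own pace and stop on an object; FORCE is the grip in N (left out, the last holds). Time passes only in rows, so rows that do not move let the fingers close. It gives the time, the measured TCP pose, the force, the opening and the grip force at its end, in the units of the state.
- bot.read_state(): the state, without advancing time (a new reading comes with each control period).
- optics.read_camera(name): name is "side" or "top"; returns a dict with "img" (400x640x3 uint8, red, green, blue), "vertical_fov" (degrees; the focal length in pixels is half the picture's height over the tangent of half this angle, whatever the lens; pixels are square), "cx", "cy" (the principal point, pixels), "R" (3x3) and "t" (3): a world point X has camera coordinates R X + t. Camera axes: x right, y down, z forward; pixel columns grow to the right and rows downward; lengths in m; the calibration is good to about 2 mm. A picture is of the moment at which its call begins. There is no depth.
- bot.finish_job(): hands the job in; it is judged then, once.
The state is a dict: "time": time; "q": joint angles; "joint_vel": joint speeds; "joint_torque": joint torques, N m; "tool_pos": TCP position; "tcp_rot": TCP orientation; "wrist_force": force on the tool from outside, world axes, zero at the start; "torque": the same for the moment, N m; "width": opening from 0.0 (shut) to 1.0 (fully open); "grip_force": force on a finger pad.
Only numpy, scipy, OpenCV 4.12 (cv2) and the standard library are available. Lean on these libraries where they do the work, as an engineer would, in place of code of your own. Each camera call takes 0.05 s, during which the arm holds its last target. There are 200 camera calls.

## Task

Tidy the painting kit: put the two rectangular pans in the tin and the two round cakes in the palette, each in the bay or well made for its own size, and lay the brush case lengthwise in the wooden tray. Each must end up fully down on the floor of its place, paint side up; set them down gently without dropping or tossing them, and leave the water cup and the jar standing where they are.

Things in the scene. Friction and masses are not known exactly. Their poses are not given: they have to be found in the camera images.
- full_pan: Loose rectangular paint pan, white plastic filled with hard dark brown paint, 50 (its x) by 36 (its y) by 20 mm high, about 40 g; the larger of the two rectangular pans. Origin: centre of its underside; z up, out of the painted face.
- half_pan: Loose rectangular paint pan like the other but narrow: 18 (its x) by 36 (its y) by 20 mm high, about 20 g. Origin: centre of its underside; z up, out of the painted face.
- large_cake: Loose round cake of hard dark brown paint in a white plastic dish, a plain disc 57 mm across and 20 mm high, about 60 g. Origin: centre of its underside; z up, out of the painted face.
- small_cake: Loose round cake of paint like the other but smaller: 36 mm across and 20 mm high, about 30 g. Origin: centre of its underside; z up, out of the painted face.
- brush_case: Loose closed travel-brush case, a square aluminium tube 110 mm long (its x) and 16 by 16 mm in section, with a brass band, about 40 g, lying on the table. Origin: the centre of the tube (8 mm above what it lies on).
- tin: Fixed dark tin, 118 (x) by 58 (y) mm, any yaw. Rim and land 10 mm, inner floor 2 mm above the table, walls 3 mm. Two bays, 52 mm long in y: wide (66 mm in x, centred x = -23 mm, y = 0) for the full pan, narrow (34 mm in x, centred x = +39 mm, y = 0) for the half pan; 12 mm land between. Pans lie with their y along the tin's y, either way. Origin: centre of underside, z up.
- palette: Fixed white plastic palette block, 153 (x) by 90 (y) by 12 mm high, any yaw, with two round flat wells 8 mm deep (floor 4 mm above the table): the large, 73 mm across, centred x = -32 mm, y = 0, for the large cake; the small, 52 mm across, centred x = +42.5 mm, y = 0, for the small cake. Origin: centre of underside, z up.
- tray: Fixed pale wooden brush tray, an open trough 142 (x) by 44 (y) mm, any yaw. Rim 8 mm, inner floor 3 mm above the table, walls 5 mm; inside 132 by 34 mm. The brush case lies in it along the tray's x, either way round. Origin: centre of underside, z up.
- cup: Bystander: blue open plastic water cup, 72 mm across and 70 mm high, loose. Origin: centre of its underside.
- jar: Bystander: closed glass jar with a black cap, 52 mm across and 60 mm high, loose. Origin: centre of its underside.

How it is judged:
At the end, for the whole second after the job is handed in: Each pan in its bay of the tin and each cake in its well of the palette, within 12 mm of the middle along either axis, flat on the floor (3.5 mm), paint side up (6 degrees); brush case level on the tray floor, within 16 mm lengthwise, 12 mm across; all released, at rest (x of full_pan in the frame of tin between -0.035 and -0.011 m and y of full_pan in the frame of tin between -0.012 and 0.012 m and z of full_pan in the frame of tin between -0.002 and 0.0055 m and angle between each of full_pan, half_pan, large_cake, small_cake's own z axis and vertical below 0.1 rad and linear speed of each of full_pan, half_pan, large_cake, small_cake, brush_case below 0.02 m/s and contact force between the fingers and full_pan below 0.05 N and x of half_pan in the frame of tin between 0.027 and 0.051 m and y of half_pan in the frame of tin between -0.012 and 0.012 m and z of half_pan in the frame of tin between -0.002 and 0.0055 m and contact force between the fingers and half_pan below 0.05 N and x of large_cake in the frame of palette between -0.044 and -0.02 m and y of large_cake in the frame of palette between -0.012 and 0.012 m and z of large_cake in the frame of palette between 0.001 and 0.0075 m and contact force between the fingers and large_cake below 0.05 N and x of small_cake in the frame of palette between 0.0305 and 0.0545 m and y of small_cake in the frame of palette between -0.012 and 0.012 m and z of small_cake in the frame of palette between 0.001 and 0.0075 m and contact force between the fingers and small_cake below 0.05 N and x of brush_case in the frame of tray between -0.016 and 0.016 m and y of brush_case in the frame of tray between -0.012 and 0.012 m and z of brush_case in the frame of tray between 0.0085 and 0.0135 m and angle between brush_case's own x axis and vertical between 1.5 and 1.64 rad and contact force between the fingers and brush_case below 0.05 N); the robot touches nothing.
It fails at once if the cup is pushed more than 20 mm or tipped (distance of cup from where it was at the start of the episode above 0.02 m or angle between cup's own z axis and vertical above 0.25 rad).
It fails at once if the jar is pushed more than 20 mm or tipped (distance of jar from where it was at the start of the episode above 0.02 m or angle between jar's own z axis and vertical above 0.25 rad).
It fails at once if a pan, a cake or the brush case is dropped or thrown (falls free by more than about 30 mm) ((linear speed of full_pan above 0.8 m/s and contact force between full_pan and anything else below 0.01 N) or (linear speed of half_pan above 0.8 m/s and contact force between half_pan and anything else below 0.01 N) or (linear speed of large_cake above 0.8 m/s and contact force between large_cake and anything else below 0.01 N) or (linear speed of small_cake above 0.8 m/s and contact force between small_cake and anything else below 0.01 N) or (linear speed of brush_case above 0.8 m/s and contact force between brush_case and anything else below 0.01 N)).
It also fails if it takes over 120 s, if anything falls off the work surface, if the arm or the gripper's body presses on something with over 40 N, if the wrist force passes 120 N, or if a joint passes its speed limit or range.

## Working session

There is one attempt and no reset: what is moved stays moved. The work goes in short steps, Python scripts to look and compute and a shell command to move; the robot and the scene stay as the last step left them, time stands still between calls to the robot, and variables do not carry over. Pictures are saved under pics/ and viewed, at most 14 in all, crops included, and the job is handed in when it is done.

```bash
mkdir -p pics; ls
python3 - <<'E'
from workcell import bot, optics
import cv2
for n in ("top","side"):
    c=optics.read_camera(n); cv2.imwrite(f"pics/{n}0.png",c["img"][:,:,::-1])
    print(n,c["vertical_fov"],c["cx"],c["cy"],c["R"],c["t"])
s=bot.read_state(); print(s, bot.hold_point_z)
E
```

```text
pics
top 46.7076647013042 320.6186292161071 203.45755173498364 [[-0.02801938 -0.99945103 -0.01767926]
 [-0.98080975  0.03090196 -0.19250276]
 [ 0.19294341  0.01194618 -0.98113716]] [0.02803233 0.48543834 0.98104036]
side 49.47088944625405 322.1831466833586 200.9370897996342 [[-0.94967829 -0.31315838 -0.00655532]
 [-0.18643641  0.58195334 -0.79156287]
 [ 0.25169944 -0.75050793 -0.61105257]] [0.46974964 0.1281253  1.02436366]
{'time': 0.1, 'q': array([-1.14090771e+00,  2.64674034e-01,  1.60524688e+00, -1.69789215e-05,
        1.27371065e+00, -3.69460339e-02]), 'joint_vel': array([ 3.50560398e-05, -1.23832840e-03, -3.60604197e-03,  2.39016777e-03,
        3.36136601e-05, -1.51685501e-03]), 'joint_torque': array([-2.15536465e-04, -5.16709256e+01, -3.68589127e+01, -8.88905197e-05,
        6.33980439e-03,  1.22884964e-05]), 'tool_pos': array([ 0.30362883, -0.60250355,  0.40348362]), 'tcp_rot': array([-3.05445355e+00, -7.26207236e-01,  6.49792765e-04]), 'wrist_force': array([ 0.0788184 , -0.14080895,  0.1498696 ]), 'torque': array([-0.02039748,  0.02255125,  0.05203923]), 'grip_force': 0.0, 'width': 1.0019706257424357} 0.1547
```

View pics/top0.png

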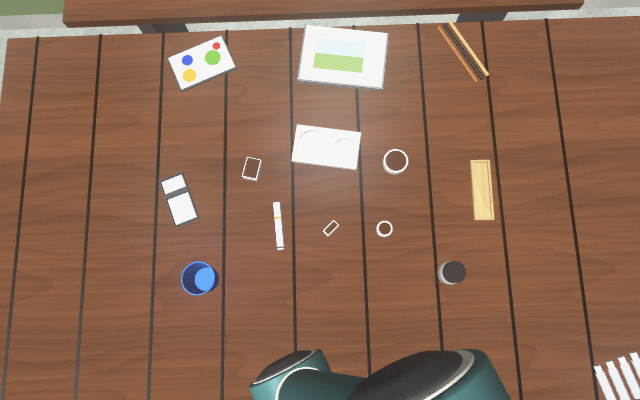

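View pics/side0.png

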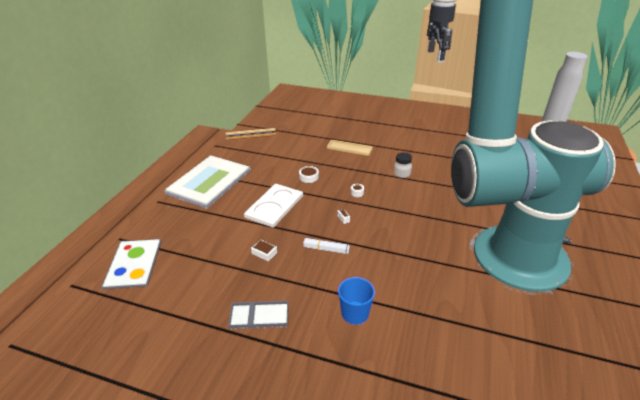

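Top view: tin (180,200), palette (326,147), tray (482,190), full pan (251,169), half pan (331,228), large cake (396,161), small cake (385,229), case (279,226), cup (199,278), jar (452,272). The side view shows all of these too. Next I'll segment them and view zoomed crops.

```bash
cat > h.py <<'E'
import numpy as np, cv2
from workcell import bot, optics
def cam(n): return optics.read_camera(n)
def f(c): return c["img"].shape[0]/2/np.tan(np.radians(c["vertical_fov"]/2))
def ray(c,p):
    d=np.array([(p[0]-c["cx"])/f(c),(p[1]-c["cy"])/f(c),1.]); return -c["R"].T@c["t"], c["R"].T@d
def onz(c,p,z):
    o,d=ray(c,p); return o+d*(z-o[2])/d[2]
def proj(c,X):
    x=c["R"]@np.asarray(X)+c["t"]; return f(c)*x[:2]/x[2]+[c["cx"],c["cy"]]
def tri(c1,p1,c2,p2):
    o1,d1=ray(c1,p1); o2,d2=ray(c2,p2)
    s=np.linalg.lstsq(np.c_[d1,-d2],o2-o1,rcond=None)[0]
    a,b=o1+s[0]*d1,o2+s[1]*d2
    return (a+b)/2, np.linalg.norm(a-b)
def blobs(m,lo=15):
    n,_,st,ce=cv2.connectedComponentsWithStats(m.astype(np.uint8))
    return [(st[i],ce[i]) for i in range(1,n) if st[i][4]>=lo]
E
python3 - <<'E'
from h import *
for n,(x0,y0,x1,y1) in (("top",(150,110,510,300)),("side",(215,125,425,335))):
    c=cam(n); print(n,-c["R"].T@c["t"],f(c))
    im=c["img"]; hsv=cv2.cvtColor(im,cv2.COLOR_RGB2HSV)
    m=(hsv[...,1]<70)&(hsv[...,2]>120)
    for st,ce in blobs(m,10):
        if x0<ce[0]<x1 and y0<ce[1]<y1: print(st,ce.round(1))
    k=800/(x1-x0) if n=="top" else 600/(y1-y0)
    cv2.imwrite(f"pics/{n}crop.png",cv2.resize(im[y0:y1,x0:x1,::-1],None,fx=k,fy=k,interpolation=cv2.INTER_CUBIC)[:600,:800])
E
```

```text
top [0.28762283 0.00129626 1.05647896] 463.1963775645788
[356 115   1  11  11] [356. 120.]
[ 290  124   72   47 2661] [325.8 147. ]
[290 135   1  18  18] [290.  143.5]
[383 149  26  26 228] [394.4 162.8]
[242 157  21  25 155] [252.2 170. ]
[ 161  174   36   52 1073] [178.4 199.7]
[273 202   9  15 118] [276.8 209. ]
[274 218  11  33 247] [279.  233.8]
[323 220  17  17  82] [330.4 228.3]
[376 220  17  17 124] [383.5 228.7]
[438 262  19  23 131] [442.8 274.7]
side [0.2121665  0.84133614 0.73043864] 434.1235683472634
[394 162  18  16 226] [402.2 169.7]
[299 166  20  17 205] [308.6 175.2]
[ 244  183   59   45 1460] [273.1 204.7]
[350 184  15  13 136] [357.1 190.6]
[337 210  13  14 105] [343.3 216.9]
[303 238  47  16 456] [326.4 245.4]
[251 243  26  18 226] [264.  252.7]
[265 301  21   1  21] [275. 301.]
[ 229  302   59   24 1203] [258.6 313.8]
```

View pics/topcrop.png

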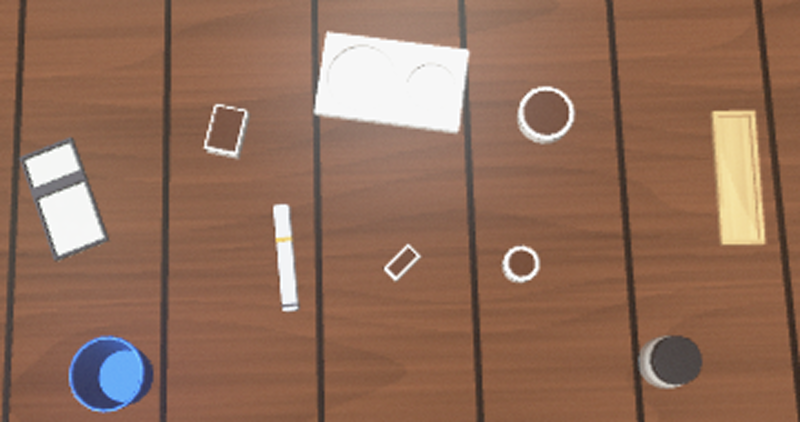

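View pics/sidecrop.png

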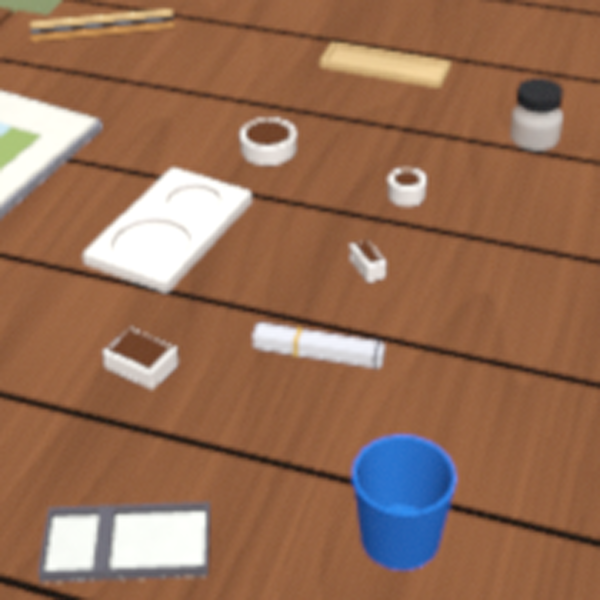

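Top crop: the tin's narrow bay points up-image (about (173,184) in the full picture) and its wide bay is at (182,208). The palette's large well is on the left and its small well on the right. The half pan is turned about 45°, and the case is near vertical in the image. The side crop agrees and shows all paint faces up. Now I'll measure.

```bash
cat > meas.py <<'E'
from h import *
K=4
def up(im): return cv2.resize(im,None,fx=K,fy=K,interpolation=cv2.INTER_CUBIC)
def px(p): return (np.asarray(p,float)+0.5)/K-0.5
def masks(c):
    hsv=cv2.cvtColor(up(c["img"]),cv2.COLOR_RGB2HSV).astype(int); H,S,V=[hsv[...,i] for i in range(3)]
    return dict(low=(S<90),white=(S<85)&(V>125),yel=(H>15)&(H<32)&(V>160)&(S>70),dark=(V<75),blue=(H>95)&(H<125)&(S>120),)
def comp(m,p,rad=45,hole=False,close=0):
    """contour of the mask component nearest pixel p (original px)"""
    m=m.astype(np.uint8)
    if close: m=cv2.morphologyEx(m,cv2.MORPH_CLOSE,np.ones((close,close)))
    cs,h=cv2.findContours(m,cv2.RETR_CCOMP,cv2.CHAIN_APPROX_NONE)
    best=None
    for k,ct in zip(cs,h[0]):
        if (k is None) or (hole!=(ct[3]>=0)) or len(k)<30: continue
        x=k[:,0].mean(0)
        d=np.hypot(*(px(x)-p))
        if best is None or d<best[0]: best=(d,k)
    return best[1]
def cen(k):
    M=cv2.moments(k); return px([M["m10"]/M["m00"],M["m01"]/M["m00"]])
def box(k): return np.array([px(q) for q in cv2.boxPoints(cv2.minAreaRect(k))])
def wrect(c,k,z):
    """min-area rectangle of a contour cast on plane z: centre(mm), long, short, yaw deg of the long side"""
    pts=np.array([onz(c,px(q),z)[:2]*1000 for q in k[::2,0]],np.float32)
    (cx,cy),(w,h),a=cv2.minAreaRect(pts)
    if w<h: w,h,a=h,w,a+90
    return np.round([cx,cy,w,h,(a+90)%180-90],1)
E
python3 - <<'E'
from meas import *
T,S=cam("top"),cam("side"); mt,ms=masks(T),masks(S)
P=dict(full_pan=((251,169),(264,250)),half_pan=((331,228),(343,215)),large_cake=((396,161),(309,173)),small_cake=((385,229),(357,188)))
for n,(a,b) in P.items():
    try:
        kt=comp(mt["white"],a,hole=True); kb=comp(ms["white"],b,hole=True)
        X,e=tri(T,cen(kt),S,cen(kb))
        print(n,"tri",(X*1000).round(1),"gap",round(e*1000,1),cen(kt).round(1),cen(kb).round(1),"top@20",wrect(T,kt,.02),"side@20",wrect(S,kb,.02))
        ko=comp(mt["white"],a); print("   outer top",wrect(T,ko,.02))
    except Exception as ex: print(n,ex)
kt=comp(mt["low"],(178,200),close=9); kb=comp(ms["low"],(259,314),close=9)
print("tin",wrect(T,kt,.01),wrect(S,kb,.01))
for a,b in (((173,184),(240,315)),((182,208),(270,314))):
    k1=comp(mt["white"],a);k2=comp(ms["white"],b)
    X,e=tri(T,cen(k1),S,cen(k2)); print(" bay",(X*1000).round(1),round(e*1000,1),wrect(T,k1,.002),wrect(S,k2,.002))
kt=comp(mt["white"],(326,147)); kb=comp(ms["white"],(273,205))
print("pal",wrect(T,kt,.012),wrect(S,kb,.012))
kt=comp(mt["yel"],(482,190),close=13); kb=comp(ms["yel"],(350,148),close=13)
print("tray",wrect(T,kt,.008),wrect(S,kb,.008),(tri(T,cen(kt),S,cen(kb))[0]*1000).round(1))
kt=comp(mt["low"]|(mt["yel"]),(279,226),close=13); kb=comp(ms["low"]|ms["yel"],(326,245),close=13)
print("case",wrect(T,kt,.012),wrect(S,kb,.008))
kt=comp(mt["blue"],(199,278),close=13);print("cup",wrect(T,kt,.07))
kt=comp(mt["dark"],(453,271),close=5);print("jar",wrect(T,kt,.06))
E
```

```text
full_pan tri [567.2 155.  209.5] gap 79.4 [251.2 167.5] [247.9 171.2] top@20 [581.7 172.7  44.   29.8 -13.8] side@20 [ 757.7 -100.1   14.9    5.5   85.3]
   outer top [579.3 171.7  56.2  41.8 -13.9]
half_pan tri [415.   -7.4 104.6] gap 17.4 [330.6 227.4] [357. 187.] top@20 [435.9  -7.   28.9  10.8 -46.6] side@20 [ 431.8 -120.8   20.    19.5   63.2]
   outer top [435.1  -6.7  38.6  20.5 -46.6]
large_cake tri [ 591.  -163.5   13.8] gap 2.3 [395.7 160.2] [308.2 171.1] top@20 [ 587.9 -162.9   46.2   45.6  -41.3] side@20 [ 589.2 -154.9   40.2   40.1   61. ]
   outer top [ 586.  -160.5   63.9   59.6  -46.3]
small_cake tri [ 432.7 -128.6   14.8] gap 2.5 [384.4 228. ] [357. 187.] top@20 [ 430.9 -128.3   25.4   25.4   23.6] side@20 [ 431.8 -120.8   20.    19.5   63.2]
   outer top [ 429.9 -127.1   38.8   38.7   87.1]
tin [582.1 173.2  56.7  42.5 -14.4] [514.5 352.9 119.5  66.9  20.3]
 bay [553.3 360.1   0.6] 0.7 [552.8 359.7  54.2  36.2 -69.6] [553.1 360.3  52.1  39.7 -69.4]
 bay [4.954e+02 3.386e+02 3.000e-01] 1.5 [494.8 338.3  68.1  54.5  20.2] [495.9 339.1  72.3  52.5  19.6]
pal [546.   74.5  10.7   1.2   6.9] [628.2   9.5 171.3 104.4  80.8]
tray [ 515.8 -358.1  142.8   46.6   -1.3] [ 516.6 -344.7  146.2   61.9   -0.8] [ 518.1 -361.7   -2.9]
case [445.6 112.2 113.9  20.2   4.4] [447.4 116.9 116.2  38.6   5.9]
cup [329.9 276.8  72.   71.7 -60.3]
jar [ 330.2 -248.6   38.1   13.   -11.1]
```

Run:
```python
from meas import *
T,S=cam("top"),cam("side")
# straightness of the plank seams
def seam(im,p0,p1,n=25,w=5):
    g=cv2.cvtColor(im,cv2.COLOR_RGB2GRAY).astype(float); p0,p1=map(np.array,(p0,p1)); d=(p1-p0)/np.hypot(*(p1-p0)); nn=np.array([-d[1],d[0]])
    pts=[]
    for s in np.linspace(0,1,n):
        q=p0+s*(p1-p0); o=np.arange(-w,w+.1,.5)
        v=np.array([cv2.getRectSubPix(g.astype(np.float32),(1,1),tuple(map(float,q+k*nn)))[0,0] for k in o])
        if v.min()<60: wt=np.clip(60-v,0,None); pts.append((s,(wt*o).sum()/wt.sum()))
    a=np.array(pts); r=np.polyfit(a[:,0],a[:,1],2); L=np.polyfit(a[:,0],a[:,1],1)
    return len(a),"quad sag px",round(-r[0]/4,2),"rms",round(np.std(a[:,1]-np.polyval(L,a[:,0])),2)
for a,b in (((37,40),(8,300)),((100,40),(75,330)),((547,22),(602,360)),((485,22),(530,340)),((225,35),(222,350))): print("top",seam(T["img"],a,b))
for a,b in (((75,287),(400,384)),((119,240),(600,360)),((258,107),(620,162)),((280,87),(620,130))): print("side",seam(S["img"],a,b))
hs=cv2.cvtColor(S["img"],cv2.COLOR_RGB2HSV); ht=cv2.cvtColor(T["img"],cv2.COLOR_RGB2HSV)
print("paint side",hs[247:250,264],hs[212,342:346],hs[171,308],"wood",hs[262,300],hs[230,264])
print("jar",ht[270,455],ht[283,455],ht[272,475])
```

```text
top (19, 'quad sag px', np.float64(0.09), 'rms', np.float64(0.09))
top (17, 'quad sag px', np.float64(0.24), 'rms', np.float64(0.13))
top (14, 'quad sag px', np.float64(2.12), 'rms', np.float64(0.22))
top (5, 'quad sag px', np.float64(9.35), 'rms', np.float64(0.18))
top (3, 'quad sag px', np.float64(2.58), 'rms', np.float64(0.01))
side (25, 'quad sag px', np.float64(0.01), 'rms', np.float64(0.05))
side (22, 'quad sag px', np.float64(-0.0), 'rms', np.float64(0.04))Traceback (most recent call last):
  File "<stdin>", line 14, in <module>
  File "<stdin>", line 11, in seam
IndexError: too many indices for array: array is 1-dimensional, but 2 were indexed
```

Run:
```python
from meas import *
T,S=cam("top"),cam("side"); mt,ms=masks(T),masks(S)
def big(m,p,amin,close=0):
    m=m.astype(np.uint8)
    if close: m=cv2.morphologyEx(m,cv2.MORPH_CLOSE,np.ones((close,close)))
    cs,_=cv2.findContours(m,cv2.RETR_EXTERNAL,cv2.CHAIN_APPROX_NONE)
    return min([k for k in cs if cv2.contourArea(k)>amin*K*K],key=lambda k:np.hypot(*(cen(k)-p)))
def corners(k,eps=.02):
    h=cv2.convexHull(k); a=cv2.approxPolyDP(h,eps*cv2.arcLength(h,True),True)[:,0]; return np.array([px(q) for q in a])
kt=big(mt["white"],(326,147),1500); kb=big(ms["white"],(273,205),900)
print("pal top",corners(kt).round(1).tolist(),wrect(T,kt,.012)); print("pal side",corners(kb).round(1).tolist())
h=cv2.cvtColor(up(S["img"]),cv2.COLOR_RGB2HSV); print(h[148*4,350*4],h[140*4,350*4],h[170*4,340*4])
kt=big(mt["yel"],(482,190),500,9); kb=big(ms["yel"],(350,148),200,5)
print("tray",corners(kt).round(1).tolist(),corners(kb).round(1).tolist())
gray=(mt["low"]).astype(bool); kt=big(gray,(178,200),1200,5); kb=big(ms["low"],(259,314),900,5)
print("tin",wrect(T,kt,.01),corners(kt).round(1).tolist(),corners(kb).round(1).tolist())
for n,a,b in (("full",(251,169),(264,250)),("half",(331,228),(343,215)),("large",(396,161),(309,173)),("small",(385,229),(357,188)),("case",(279,226),(326,245))):
    kt=big(mt["white"]|mt["yel"]*(n=="case"),a,40,5); kb=big(ms["white"]|ms["yel"]*(n=="case"),b,40,5)
    X,e=tri(T,cen(kt),S,cen(kb)); print(n,"outline tri",(X*1000).round(1),round(e*1000,1),cen(kt).round(1),"side corners",corners(kb,.04).round(1).tolist())
ht=cv2.cvtColor(T["img"],cv2.COLOR_RGB2HSV); print("jar",ht[270,455],ht[272,475])
k=big((cv2.cvtColor(up(T["img"]),cv2.COLOR_RGB2HSV)[...,1]<90),(452,272),200,5); print("jar",wrect(T,k,.03))
```

```text
pal top [[458.9, 13.4], [358.9, 188.1], [290.4, 180.6], [184.6, 24.4]] [746.   -1.2 684.2 438.5 -89.9]
pal side [[302.9, 191.9], [272.6, 227.4], [243.4, 215.9], [274.1, 183.1]]
[ 19  89 237] [ 12 146 150] [ 12 146 147]
tray [[488.9, 159.4], [493.6, 218.9], [474.6, 219.6], [469.9, 160.4]] [[326.6, 145.1], [331.9, 139.6], [372.1, 147.4], [368.9, 154.6], [330.4, 148.9]]
tin [ 540.7   32.4 1613.1  953.9   87.7] [[639.4, -0.4], [510.1, 399.4], [146.4, 399.4], [-0.4, 104.4], [-0.4, -0.4]] [[287.9, 300.6], [285.9, 326.6], [228.4, 327.6], [232.1, 302.1]]
full outline tri [584.6 175.1  -3. ] 1.8 [251.7 168.5] side corners [[250.1, 247.6], [255.9, 242.4], [276.6, 245.9], [277.1, 251.9], [266.9, 260.9], [252.1, 254.1]]
half outline tri [437.9  -6.9   0.6] 0.3 [330.5 227.7] side corners [[337.4, 209.4], [345.9, 210.9], [349.6, 215.1], [348.6, 222.4], [342.4, 222.9], [336.9, 215.6]]
large outline tri [ 590.9 -163.4    3.8] 1.1 [395.  161.2] side corners [[317.6, 168.1], [316.4, 180.4], [304.9, 182.6], [300.1, 179.9], [300.1, 167.9], [312.1, 165.4]]
small outline tri [ 432.6 -128.8    4.6] 1.5 [383.9 228.4] side corners [[362.4, 184.1], [364.1, 188.9], [361.4, 196.4], [351.1, 194.9], [351.6, 184.1]]
case outline tri [447.  113.1   3.9] 1.5 [278.2 225.4] side corners [[302.4, 241.6], [306.1, 236.9], [349.6, 246.4], [344.4, 253.6], [306.4, 247.6]]
jar [10 19 79] [ 12 132 133]
jar [ 323.6 -257.5   81.7   52.8  -63.4]
```

Run:
```python
from meas import *
T,S=cam("top"),cam("side")
hs=cv2.cvtColor(up(T["img"]),cv2.COLOR_RGB2HSV)
for sth,vth in ((50,150),(35,170)):
    m=((hs[...,1]<sth)&(hs[...,2]>vth)).astype(np.uint8)
    cs,_=cv2.findContours(m,cv2.RETR_EXTERNAL,cv2.CHAIN_APPROX_NONE)
    k=[k for k in cs if 1000<cv2.contourArea(k)/16<5000 and np.hypot(*(cen(k)-[326,147]))<15][0]
    print("pal",wrect(T,k,.012))
    h=cv2.convexHull(k); a=cv2.approxPolyDP(h,.02*cv2.arcLength(h,True),True)[:,0]; a=np.array([px(q) for q in a]); print(a.round(1).tolist())
    sc=[[302.9,191.9],[272.6,227.4],[243.4,215.9],[274.1,183.1]]
    for q in a:
        print([((X*1000).round(1).tolist(),round(e*1000,1)) for X,e in [tri(T,q,S,s) for s in sc] if e<.006 and abs(X[2])<.05])
# tin outer from dark border
m=((hs[...,1]<110)).astype(np.uint8)
sub=np.zeros_like(m); sub[165*4:235*4,155*4:205*4]=m[165*4:235*4,155*4:205*4]
k=max(cv2.findContours(sub,cv2.RETR_EXTERNAL,cv2.CHAIN_APPROX_NONE)[0],key=cv2.contourArea); print("tin",wrect(T,k,.01))
sub[:]=0; sub[255*4:295*4,430*4:475*4]=m[255*4:295*4,430*4:475*4]*(hs[255*4:295*4,430*4:475*4,2]<115)
k=max(cv2.findContours(sub,cv2.RETR_EXTERNAL,cv2.CHAIN_APPROX_NONE)[0],key=cv2.contourArea); print("jar cap",wrect(T,k,.06))
```

```text
pal [629.3  -2.1 156.5  95.7  80.5]
[[296.6, 123.6], [359.6, 131.4], [355.6, 169.1], [291.6, 161.1]]
[([693.3, 66.4, -2.4], np.float64(1.3))]
[([666.6, -83.3, 8.1], np.float64(2.4))]
[([573.9, -70.0, 7.0], np.float64(1.3))]
[([602.3, 80.6, -7.1], np.float64(0.9))]
pal [629.3  -2.  155.1  94.1  80.4]
[[296.6, 124.1], [359.6, 131.6], [355.6, 168.6], [291.9, 161.1]]
[([692.6, 66.6, -2.4], np.float64(0.2))]
[([666.2, -83.2, 8.1], np.float64(3.0))]
[([574.6, -70.2, 6.9], np.float64(0.2))]
[([602.5, 80.1, -7.7], np.float64(1.1))]
tin [514.3 341.5 173.7 115.    2.4]
jar cap [ 327.8 -264.9   49.7   45.7   88.3]
```

The lens is a pinhole and the top view scales correctly. Triangulated heights are within about 10 mm of the stated ones, so they only serve as a coarse check. I'll write a planner that prints shifts, then hover over the large cake and check the fingers against the cameras.

```bash
cat > plan.py <<'E'
import sys, numpy as np
from scipy.spatial.transform import Rotation as R
from workcell import bot
# usage: plan.py x y z yaw(tool x, deg) in mm -> turn (tool axes, deg), then shift in the turned axes (mm)
x,y,z,yaw=map(float,sys.argv[1:5]); s=bot.read_state()
c=R.from_rotvec(s["tcp_rot"]); p=np.array(s["tool_pos"])*1000
b=[]
for k in (yaw,yaw+180):
    g=R.from_euler("z",k,degrees=True)*R.from_matrix(np.diag([1,-1,-1])); b.append((np.degrees((c.inv()*g).magnitude()),g))
g=min(b,key=lambda t:t[0])[1]
print("turn",np.degrees((c.inv()*g).as_rotvec()).round(2),"then shift",g.inv().apply(np.array([x,y,z])-p).round(1))
print("t",round(s["time"],2),"tcp",p.round(1),"w",round(s["width"],3),"grip",round(s["grip_force"],1),"F",np.round(s["wrist_force"],1),"q",np.round(s["q"],2))
E
python3 plan.py 588 -163 300 80.4
```

```text
turn [  0.     0.   -53.65] then shift [481.  206.9 104.7]
t 0.6 tcp [ 303.8 -602.8  404.7] w 1.002 grip 0.0 F [-0.3  0.7  0.1] q [-1.14  0.26  1.6  -0.    1.27 -0.04]
```

```bash
python3 -m jog '[{"az":-6.7},{"az":-6.7},{"az":-6.7},{"az":-6.7},{"az":-6.7},{"az":-6.7},{"az":-6.7},{"az":-6.7}]' 1 40
python3 -m jog '[{"dx":30,"dy":13},{"dx":30,"dy":13},{"dx":30,"dy":13},{"dx":30,"dy":13},{"dx":30,"dy":13},{"dx":30,"dy":13},{"dx":30,"dy":13},{"dx":30,"dy":13},{"dx":30,"dy":13,"dz":13},{"dx":30,"dy":13,"dz":13},{"dx":30,"dy":13,"dz":13},{"dx":30,"dy":13,"dz":13},{"dx":30,"dy":13,"dz":13},{"dx":30,"dy":13,"dz":13},{"dx":30,"dy":13,"dz":13},{"dx":30,"dy":13,"dz":13},{},{}]'
python3 plan.py 588 -163 230 80.4
```

```text
turn [  0.     0.   -53.65] then shift [481.  206.9 174.7]
t 0.6 tcp [ 303.8 -602.8  404.7] w 1.002 grip 0.0 F [-0.3  0.7  0.1] q [-1.14  0.26  1.6  -0.    1.27 -0.04]invalid input
invalid input
```

```bash
python3 -m jog --help | head -30; python3 -m jog '[{"dx":0,"dy":0,"dz":0,"ax":0,"ay":0,"az":-6.7}]'
```

```text
time: 0.68
tool_pos: [0.3038, -0.6028, 0.4047]
tcp_rot: [3.008, 0.905, -0.0]
wrist_force: [0.6, 0.8, -0.0]
width: 1.004
grip_force: 0.0invalid input: not JSON, or not a number
```

```bash
python3 -m jog '[{"az":-6.7},{"az":-6.7}]'; echo; python3 -m jog '[{"dx":0,"dy":0,"dz":0,"ax":0,"ay":0,"az":-6.7}]' 1.0 40
```

```text
time: 0.77
tool_pos: [0.3038, -0.6028, 0.4048]
tcp_rot: [2.948, 1.086, 0.0]
wrist_force: [-0.5, 0.7, -0.5]
width: 0.998
grip_force: 0.0invalid input
```

```bash
python3 -m jog '[{"dx":0,"dy":0,"dz":0,"ax":0,"ay":0,"az":-6.7},{"dx":0,"dy":0,"dz":0,"ax":0,"ay":0,"az":-6.7},{"dx":0,"dy":0,"dz":0,"ax":0,"ay":0,"az":-6.7},{"dx":0,"dy":0,"dz":0,"ax":0,"ay":0,"az":-6.7},{"dx":0,"dy":0,"dz":0,"ax":0,"ay":0,"az":-6.7},{"dx":0,"dy":0,"dz":0,"ax":0,"ay":0,"az":-6.7},{"dx":37,"dy":16,"dz":0,"ax":0,"ay":0,"az":0},{"dx":37,"dy":16,"dz":0,"ax":0,"ay":0,"az":0},{"dx":37,"dy":16,"dz":0,"ax":0,"ay":0,"az":0},{"dx":37,"dy":16,"dz":0,"ax":0,"ay":0,"az":0},{"dx":37,"dy":16,"dz":0,"ax":0,"ay":0,"az":0},{"dx":37,"dy":16,"dz":0,"ax":0,"ay":0,"az":0},{"dx":37,"dy":16,"dz":0,"ax":0,"ay":0,"az":0},{"dx":37,"dy":16,"dz":0,"ax":0,"ay":0,"az":0},{"dx":37,"dy":16,"dz":0,"ax":0,"ay":0,"az":0},{"dx":37,"dy":16,"dz":0,"ax":0,"ay":0,"az":0},{"dx":37,"dy":16,"dz":0,"ax":0,"ay":0,"az":0},{"dx":37,"dy":16,"dz":0,"ax":0,"ay":0,"az":0},{"dx":37,"dy":15,"dz":0,"ax":0,"ay":0,"az":0},{"dx":0,"dy":0,"dz":0,"ax":0,"ay":0,"az":0}]' 1 40
python3 plan.py 588 -163 230 80.4
```

```text
time: 2.43
tool_pos: [0.5913, -0.1577, 0.405]
tcp_rot: [-2.394, -2.033, -0.006]
wrist_force: [0.7, 0.1, 0.5]
width: 1.004
grip_force: 0.0
turn [ 0.12 -0.2   0.26] then shift [ -5.8  -2.4 175. ]
t 2.43 tcp [ 591.3 -157.7  405. ] w 1.004 grip 0.0 F [0.7 0.1 0.5] q [-0.3   0.15  1.75  0.    1.25 -0.14]
```

```bash
python3 -m jog '[{"dx":-2,"dy":-1,"dz":30,"ax":0,"ay":0,"az":0.2},{"dx":-2,"dy":-1,"dz":30,"ax":0,"ay":0,"az":0},{"dx":-1.5,"dy":0,"dz":35,"ax":0,"ay":0,"az":0},{"dx":0,"dy":0,"dz":35,"ax":0,"ay":0,"az":0},{"dx":0,"dy":0,"dz":35,"ax":0,"ay":0,"az":0},{"dx":0,"dy":0,"dz":15,"ax":0,"ay":0,"az":0},{"dx":0,"dy":0,"dz":0,"ax":0,"ay":0,"az":0},{"dx":0,"dy":0,"dz":0,"ax":0,"ay":0,"az":0}]' >/dev/null
python3 plan.py 588 -163 176 80.4
python3 - <<'E'
from h import *
from scipy.spatial.transform import Rotation as Ro
s=bot.read_state(); r=Ro.from_rotvec(s["tcp_rot"]); p=s["tool_pos"]
ims=[]
for n in ("top","side"):
    c=cam(n); im=c["img"][:,:,::-1].copy()
    X=[p+r.apply([0,sy*.0425,.160]) for sy in (1,-1)]+[[.588,-.163,.02]]
    u=[proj(c,x) for x in X]; print(n,np.round(u,1).tolist())
    q=np.mean(u,0).astype(int); a=im[max(0,q[1]-50):q[1]+50,q[0]-65:q[0]+65]
    for v in u: cv2.circle(im,tuple(np.round(v).astype(int)),0,(0,0,255),-1)
    ims.append(cv2.resize(im[q[1]-50:q[1]+50,q[0]-65:q[0]+65],None,fx=3,fy=3,interpolation=cv2.INTER_NEAREST)); print("crop origin",q-[65,50])
cv2.imwrite("pics/tip.png",np.hstack(ims))
E
```

```text
turn [-0.14 -0.02 -0.27] then shift [ 6.   2.  47.8]
t 3.1 tcp [ 585.  -168.6  223.8] w 0.997 grip 0.0 F [0.3 0.4 0.5] q [-0.32  0.31  1.9  -0.    0.93 -0.15]
top [[403.2, 137.9], [399.0, 174.3], [395.8, 160.2]]
crop origin [334 107]
side [[298.1, 152.8], [323.7, 159.9], [309.4, 169.7]]
crop origin [245 110]
```

View pics/tip.png

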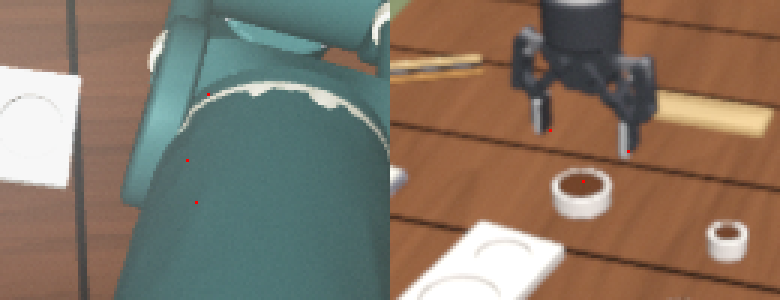

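Side crop: the fingers straddle the large cake. The tips are at about (295,154) and (324,162), against predicted (298,153) and (324,160). The cake is at (309,171), against predicted (309,170). So the measurements agree with the arm to within about 3 mm. Next I descend and grip.

```bash
python3 -m jog '[{"dx":3,"dy":1,"dz":12,"ax":0,"ay":0,"az":0},{"dx":3,"dy":1,"dz":12,"ax":0,"ay":0,"az":0},{"dx":0,"dy":0,"dz":12,"ax":0,"ay":0,"az":0},{"dx":0,"dy":0,"dz":12,"ax":0,"ay":0,"az":0},{"dx":0,"dy":0,"dz":0,"ax":0,"ay":0,"az":0},{"dx":0,"dy":0,"dz":0,"ax":0,"ay":0,"az":0},{"dx":0,"dy":0,"dz":0,"ax":0,"ay":0,"az":0}]' >/dev/null
python3 plan.py 588 -163 176 80.4
python3 -m jog '[{"dx":0,"dy":0,"dz":0,"ax":0,"ay":0,"az":0},{"dx":0,"dy":0,"dz":0,"ax":0,"ay":0,"az":0},{"dx":0,"dy":0,"dz":0,"ax":0,"ay":0,"az":0},{"dx":0,"dy":0,"dz":0,"ax":0,"ay":0,"az":0},{"dx":0,"dy":0,"dz":0,"ax":0,"ay":0,"az":0},{"dx":0,"dy":0,"dz":0,"ax":0,"ay":0,"az":0},{"dx":0,"dy":0,"dz":0,"ax":0,"ay":0,"az":0},{"dx":0,"dy":0,"dz":0,"ax":0,"ay":0,"az":0},{"dx":0,"dy":0,"dz":0,"ax":0,"ay":0,"az":0},{"dx":0,"dy":0,"dz":0,"ax":0,"ay":0,"az":0}]' 0 30
python3 plan.py 636.3 29.6 270 80.4
```

```text
turn [-0.04 -0.   -0.25] then shift [-0.3 -0.5  0.3]
t 3.78 tcp [ 588.5 -162.8  176.3] w 0.999 grip 0.0 F [ 0.2 -1.2  0.5] q [-0.31  0.38  1.92 -0.    0.84 -0.14]
time: 4.62
tool_pos: [0.5892, -0.163, 0.1776]
tcp_rot: [2.403, 2.021, 0.001]
wrist_force: [-0.4, -0.3, 5.9]
width: 0.653
grip_force: 32.4
turn [ 0.1   0.02 -0.26] then shift [197.8  14.4 -92.4]
t 4.62 tcp [ 589.2 -163.   177.6] w 0.653 grip 32.4 F [-0.4 -0.3  5.9] q [-0.31  0.37  1.92 -0.    0.84 -0.14]
```

```bash
python3 -m jog '[{"dx":0,"dy":0,"dz":-10,"ax":0,"ay":0,"az":0},{"dx":0,"dy":0,"dz":-20,"ax":0,"ay":0,"az":0},{"dx":0,"dy":0,"dz":-20,"ax":0,"ay":0,"az":0},{"dx":0,"dy":0,"dz":-20,"ax":0,"ay":0,"az":0},{"dx":0,"dy":0,"dz":-22,"ax":0,"ay":0,"az":0},{"dx":0,"dy":0,"dz":0,"ax":0,"ay":0,"az":0},{"dx":0,"dy":0,"dz":0,"ax":0,"ay":0,"az":0},{"dx":0,"dy":0,"dz":0,"ax":0,"ay":0,"az":0}]'
python3 plan.py 636.3 29.6 270 80.4
python3 - <<'E'
from h import *
c=cam("side"); cv2.imwrite("pics/held.png",cv2.resize(c["img"][100:180,255:375,::-1],None,fx=5,fy=5,interpolation=cv2.INTER_CUBIC))
p=bot.read_state()["tool_pos"]; print([proj(c,p+np.array([0,0,-z])).round(1).tolist() for z in (.155,.166,.173)])
E
```

```text
time: 5.28
tool_pos: [0.588, -0.1626, 0.2679]
tcp_rot: [-2.403, -2.022, 0.001]
wrist_force: [-0.1, 0.7, -1.9]
width: 0.655
grip_force: 32.1
turn [-0.09 -0.01 -0.25] then shift [197.6  15.6  -2.1]
t 5.28 tcp [ 588.  -162.6  267.9] w 0.655 grip 32.1 F [-0.1  0.7 -1.9] q [-0.31  0.26  1.87  0.    1.01 -0.14]
[[308.6, 142.6], [308.7, 146.0], [308.8, 148.1]]
```

View pics/held.png

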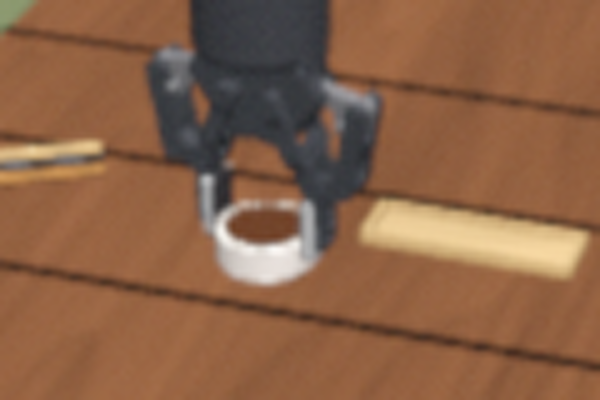

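Side crop: the large cake hangs level between the pads, with the tips slightly above its underside. Now I carry it over the large well.

```bash
python3 -m jog '[{"dx":15,"dy":2,"dz":0,"ax":0,"ay":0,"az":0},{"dx":28,"dy":2,"dz":0,"ax":0,"ay":0,"az":0},{"dx":28,"dy":2,"dz":0,"ax":0,"ay":0,"az":0},{"dx":28,"dy":2,"dz":0,"ax":0,"ay":0,"az":0},{"dx":28,"dy":2,"dz":0,"ax":0,"ay":0,"az":0},{"dx":28,"dy":2,"dz":0,"ax":0,"ay":0,"az":0},{"dx":28,"dy":2,"dz":0,"ax":0,"ay":0,"az":0},{"dx":15,"dy":1.5,"dz":0,"ax":0,"ay":0,"az":0},{"dx":0,"dy":0,"dz":15,"ax":0,"ay":0,"az":0},{"dx":0,"dy":0,"dz":20,"ax":0,"ay":0,"az":0},{"dx":0,"dy":0,"dz":15,"ax":0,"ay":0,"az":0},{"dx":0,"dy":0,"dz":10,"ax":0,"ay":0,"az":0},{"dx":0,"dy":0,"dz":0,"ax":0,"ay":0,"az":0},{"dx":0,"dy":0,"dz":0,"ax":0,"ay":0,"az":0},{"dx":0,"dy":0,"dz":0,"ax":0,"ay":0,"az":0}]'
python3 plan.py 636.3 29.6 183 80.4
python3 - <<'E'
from h import *
c=cam("side"); d=cam("top")
cv2.imwrite("pics/over.png",np.hstack([cv2.resize(x["img"][y:y+80,a:a+80,::-1],None,fx=5,fy=5,interpolation=cv2.INTER_CUBIC) for x,a,y in ((c,235,145),(d,280,105))]))
E
```

```text
time: 6.58
tool_pos: [0.6382, 0.0295, 0.2092]
tcp_rot: [2.404, 2.022, 0.001]
wrist_force: [0.4, -0.3, 0.1]
width: 0.645
grip_force: 32.0
turn [ 0.05 -0.01 -0.27] then shift [-0.2 -1.9 26.2]
t 6.58 tcp [638.2  29.5 209.2] w 0.645 grip 32.0 F [ 0.4 -0.3  0.1] q [ 0.01  0.38  1.84 -0.    0.92  0.18]
```

View pics/over.png

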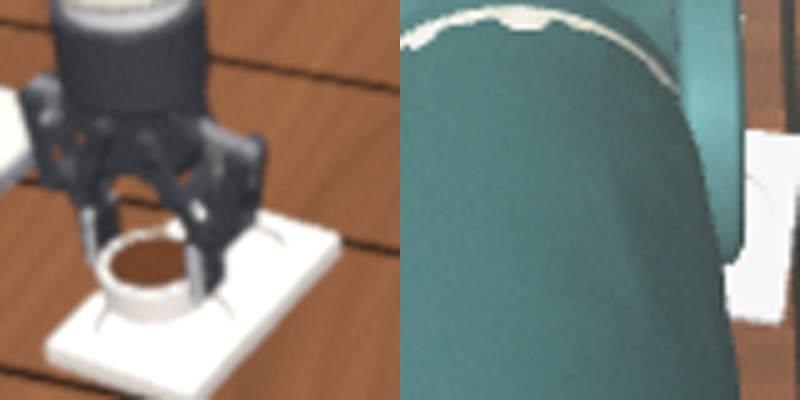

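The cake is centred over the large well, whose arc shows on both sides at about (100,320) and (230,310) in the crop. Lowering it now.

```bash
python3 -m jog '[{"dx":0,"dy":-2,"dz":8,"ax":0,"ay":0,"az":0},{"dx":0,"dy":0,"dz":8,"ax":0,"ay":0,"az":0},{"dx":0,"dy":0,"dz":6,"ax":0,"ay":0,"az":0},{"dx":0,"dy":0,"dz":2,"ax":0,"ay":0,"az":0},{"dx":0,"dy":0,"dz":0,"ax":0,"ay":0,"az":0},{"dx":0,"dy":0,"dz":0,"ax":0,"ay":0,"az":0}]' | grep -E "pos|wrist"
python3 -m jog '[{"dx":0,"dy":0,"dz":1.5,"ax":0,"ay":0,"az":0},{"dx":0,"dy":0,"dz":0,"ax":0,"ay":0,"az":0},{"dx":0,"dy":0,"dz":0,"ax":0,"ay":0,"az":0}]' | grep -E "pos|wrist"
```

```text
tool_pos: [0.6356, 0.0299, 0.1842]
wrist_force: [0.1, -0.1, -0.8]
tool_pos: [0.6359, 0.03, 0.1834]
wrist_force: [-0.3, -0.6, -0.6]
```

```bash
python3 -m jog '[{"dx":0,"dy":0,"dz":1,"ax":0,"ay":0,"az":0},{"dx":0,"dy":0,"dz":0,"ax":0,"ay":0,"az":0},{"dx":0,"dy":0,"dz":0,"ax":0,"ay":0,"az":0}]' | grep -E "pos|wrist"
python3 -m jog '[{"dx":0,"dy":0,"dz":0,"ax":0,"ay":0,"az":0},{"dx":0,"dy":0,"dz":0,"ax":0,"ay":0,"az":0},{"dx":0,"dy":0,"dz":0,"ax":0,"ay":0,"az":0},{"dx":0,"dy":0,"dz":0,"ax":0,"ay":0,"az":0},{"dx":0,"dy":0,"dz":0,"ax":0,"ay":0,"az":0},{"dx":0,"dy":0,"dz":-10,"ax":0,"ay":0,"az":0},{"dx":0,"dy":0,"dz":-30,"ax":0,"ay":0,"az":0},{"dx":0,"dy":0,"dz":-40,"ax":0,"ay":0,"az":0},{"dx":0,"dy":0,"dz":0,"ax":0,"ay":0,"az":0},{"dx":0,"dy":0,"dz":0,"ax":0,"ay":0,"az":0}]' 0.9
python3 plan.py 431 -128.5 262 80.4
```

```text
tool_pos: [0.6358, 0.03, 0.1822]
wrist_force: [-0.7, 0.4, -0.6]
time: 8.52
tool_pos: [0.6378, 0.03, 0.2671]
tcp_rot: [2.4, 2.019, 0.01]
wrist_force: [-0.1, -0.7, -1.1]
width: 0.901
grip_force: 0.0
turn [ 0.48 -0.09 -0.25] then shift [-190.7 -177.4    5.1]
t 8.52 tcp [637.8  30.  267.1] w 0.901 grip 0.0 F [-0.1 -0.7 -1.1] q [ 0.01  0.31  1.82 -0.    1.01  0.18]
```

```bash
python3 -m jog '[{"dx":-19,"dy":-18,"dz":0,"ax":0,"ay":0,"az":0},{"dx":-19,"dy":-18,"dz":0,"ax":0,"ay":0,"az":0},{"dx":-19,"dy":-18,"dz":0,"ax":0,"ay":0,"az":0},{"dx":-19,"dy":-18,"dz":0,"ax":0,"ay":0,"az":0},{"dx":-19,"dy":-18,"dz":0,"ax":0,"ay":0,"az":0},{"dx":-19,"dy":-18,"dz":0,"ax":0,"ay":0,"az":0},{"dx":-19,"dy":-18,"dz":0,"ax":0,"ay":0,"az":0},{"dx":-19,"dy":-18,"dz":0,"ax":0,"ay":0,"az":0},{"dx":-19,"dy":-18,"dz":0,"ax":0,"ay":0,"az":0},{"dx":-19,"dy":-15,"dz":0,"ax":0,"ay":0,"az":0},{"dx":0,"dy":0,"dz":25,"ax":0,"ay":0,"az":0},{"dx":0,"dy":0,"dz":20,"ax":0,"ay":0,"az":0},{"dx":0,"dy":0,"dz":0,"ax":0,"ay":0,"az":0},{"dx":0,"dy":0,"dz":0,"ax":0,"ay":0,"az":0},{"dx":0,"dy":0,"dz":0,"ax":0,"ay":0,"az":0}]' 1 >/dev/null
python3 plan.py 431 -128.5 181 80.4
python3 - <<'E'
from meas import *
# check the large cake in its well and refine the palette with both cameras, now that the arm is away
T=cam("top"); cv2.imwrite("pics/t2.png",cv2.resize(T["img"][110:260,280:420,::-1],None,fx=4,fy=4,interpolation=cv2.INTER_CUBIC))
mt=masks(T)
k=comp(mt["white"],(314,141),hole=True); print("cake in well?",wrect(T,k,.022),cen(k))
E
```

```text
turn [-0.02 -0.   -0.24] then shift [-1.3  2.2 36.5]
t 9.77 tcp [ 429.1 -126.9  217.5] w 1.002 grip 0.0 F [-0.3  0.  -0.3] q [-0.34  0.04  2.25  0.    0.86 -0.17]
cake in well? [684.7 -18.2   7.2   4.3  41.5] [331.99236111 122.51944444]
```

View pics/t2.png

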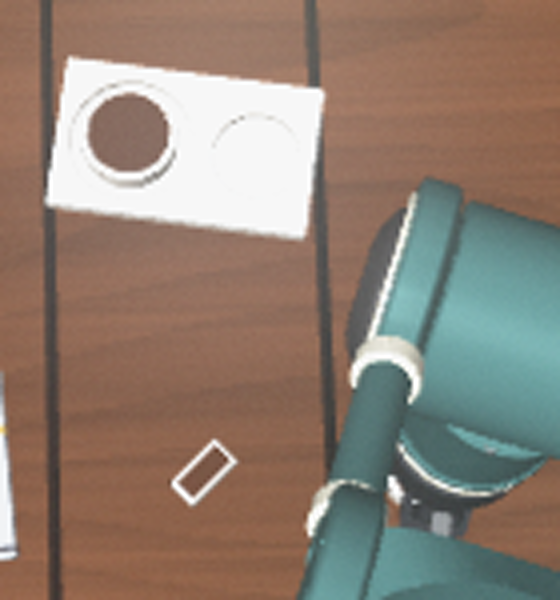

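The large cake sits centred in the large well (paint at (312,143)). The small well's centre is at about (343.5,149.5). Grasping the small cake next.

```bash
python3 - <<'E'
from h import *
T=cam("top"); print(onz(T,(343.5,149.5),.012)*1000, onz(T,(312,142.75),.024)*1000)
E
python3 -m jog '[{"dx":-1.3,"dy":2.2,"dz":10,"ax":0,"ay":0,"az":0},{"dx":0,"dy":0,"dz":12,"ax":0,"ay":0,"az":0},{"dx":0,"dy":0,"dz":10,"ax":0,"ay":0,"az":0},{"dx":0,"dy":0,"dz":4,"ax":0,"ay":0,"az":0},{"dx":0,"dy":0,"dz":0,"ax":0,"ay":0,"az":0},{"dx":0,"dy":0,"dz":0,"ax":0,"ay":0,"az":0}]' >/dev/null
python3 plan.py 431 -128.5 181 80.4
python3 -m jog '[{"dx":0,"dy":0,"dz":0,"ax":0,"ay":0,"az":0},{"dx":0,"dy":0,"dz":0,"ax":0,"ay":0,"az":0},{"dx":0,"dy":0,"dz":0,"ax":0,"ay":0,"az":0},{"dx":0,"dy":0,"dz":0,"ax":0,"ay":0,"az":0},{"dx":0,"dy":0,"dz":0,"ax":0,"ay":0,"az":0},{"dx":0,"dy":0,"dz":0,"ax":0,"ay":0,"az":0},{"dx":0,"dy":0,"dz":0,"ax":0,"ay":0,"az":0},{"dx":0,"dy":0,"dz":0,"ax":0,"ay":0,"az":0},{"dx":0,"dy":0,"dz":0,"ax":0,"ay":0,"az":0},{"dx":0,"dy":0,"dz":0,"ax":0,"ay":0,"az":0},{"dx":0,"dy":0,"dz":0,"ax":0,"ay":0,"az":0},{"dx":0,"dy":0,"dz":0,"ax":0,"ay":0,"az":0}]' 0 30
python3 plan.py 623.9 -43.9 270 80.4
```

```text
[620.49105322 -43.35849692  12.        ] [635.54875982  29.92101878  24.        ]
turn [-0.05 -0.01 -0.25] then shift [ 0.1  0.3 -0.2]
t 10.37 tcp [ 430.7 -128.5  180.8] w 0.999 grip 0.0 F [0.5 0.  0.4] q [-0.35  0.11  2.26  0.    0.78 -0.17]
time: 11.37
tool_pos: [0.4312, -0.1287, 0.1818]
tcp_rot: [2.403, 2.022, 0.001]
wrist_force: [-1.6, 1.3, 5.3]
width: 0.402
grip_force: 29.8
turn [ 0.05  0.01 -0.25] then shift [115.8 175.9 -88.2]
t 11.37 tcp [ 431.2 -128.7  181.8] w 0.402 grip 29.8 F [-1.6  1.3  5.3] q [-0.35  0.1   2.26  0.    0.78 -0.17]
```

```bash
python3 -m jog '[{"dx":0,"dy":0,"dz":-10,"ax":0,"ay":0,"az":0},{"dx":0,"dy":0,"dz":-25,"ax":0,"ay":0,"az":0},{"dx":0,"dy":0,"dz":-25,"ax":0,"ay":0,"az":0},{"dx":6,"dy":8,"dz":-10,"ax":0,"ay":0,"az":0},{"dx":15,"dy":23,"dz":0,"ax":0,"ay":0,"az":0},{"dx":15,"dy":23,"dz":0,"ax":0,"ay":0,"az":0},{"dx":15,"dy":23,"dz":0,"ax":0,"ay":0,"az":0},{"dx":15,"dy":23,"dz":0,"ax":0,"ay":0,"az":0},{"dx":15,"dy":23,"dz":0,"ax":0,"ay":0,"az":0},{"dx":15,"dy":23,"dz":0,"ax":0,"ay":0,"az":0},{"dx":15,"dy":23,"dz":0,"ax":0,"ay":0,"az":0},{"dx":5,"dy":6,"dz":0,"ax":0,"ay":0,"az":0},{"dx":0,"dy":0,"dz":20,"ax":0,"ay":0,"az":0},{"dx":0,"dy":0,"dz":20,"ax":0,"ay":0,"az":0},{"dx":0,"dy":0,"dz":5,"ax":0,"ay":0,"az":0},{"dx":0,"dy":0,"dz":0,"ax":0,"ay":0,"az":0},{"dx":0,"dy":0,"dz":0,"ax":0,"ay":0,"az":0},{"dx":0,"dy":0,"dz":0,"ax":0,"ay":0,"az":0}]' | grep -E "width|grip|wrist"
python3 plan.py 622.8 -43.7 186 80.4
python3 - <<'E'
from h import *
c=cam("side")
cv2.imwrite("pics/over2.png",cv2.resize(c["img"][140:235,240:330,::-1],None,fx=6,fy=6,interpolation=cv2.INTER_CUBIC))
E
```

```text
wrist_force: [-0.1, 0.0, -1.0]
width: 0.404
grip_force: 30.1
turn [ 0.08 -0.01 -0.27] then shift [ 0.6 -0.8 21.2]
t 12.87 tcp [623.4 -44.4 207.2] w 0.404 grip 30.1 F [-0.1  0.  -1. ] q [-0.11  0.36  1.88  0.    0.91  0.06]
```

View pics/over2.png

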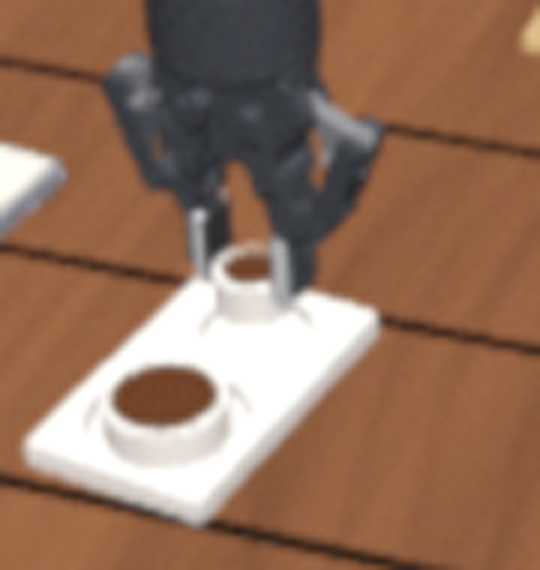

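The large cake sits down in its well, and the small cake is centred over the small well. Lowering and releasing.

```bash
python3 -m jog '[{"dx":0.5,"dy":-0.8,"dz":8,"ax":0,"ay":0,"az":0},{"dx":0,"dy":0,"dz":6,"ax":0,"ay":0,"az":0},{"dx":0,"dy":0,"dz":4,"ax":0,"ay":0,"az":0},{"dx":0,"dy":0,"dz":2,"ax":0,"ay":0,"az":0},{"dx":0,"dy":0,"dz":0,"ax":0,"ay":0,"az":0},{"dx":0,"dy":0,"dz":0.5,"ax":0,"ay":0,"az":0},{"dx":0,"dy":0,"dz":0,"ax":0,"ay":0,"az":0}]' | grep -E "pos|wrist"
python3 -m jog '[{"dx":0,"dy":0,"dz":0,"ax":0,"ay":0,"az":0},{"dx":0,"dy":0,"dz":0,"ax":0,"ay":0,"az":0},{"dx":0,"dy":0,"dz":0,"ax":0,"ay":0,"az":0},{"dx":0,"dy":0,"dz":0,"ax":0,"ay":0,"az":0},{"dx":0,"dy":0,"dz":0,"ax":0,"ay":0,"az":0},{"dx":0,"dy":0,"dz":-10,"ax":0,"ay":0,"az":0},{"dx":0,"dy":0,"dz":-30,"ax":0,"ay":0,"az":0},{"dx":0,"dy":0,"dz":-40,"ax":0,"ay":0,"az":0},{"dx":0,"dy":0,"dz":0,"ax":0,"ay":0,"az":0},{"dx":0,"dy":0,"dz":0,"ax":0,"ay":0,"az":0}]' 0.75
python3 plan.py 436 -7 220 43.4
```

```text
tool_pos: [0.6223, -0.0436, 0.1859]
wrist_force: [-1.9, 0.9, 3.6]
time: 14.33
tool_pos: [0.6243, -0.0439, 0.2704]
tcp_rot: [2.399, 2.019, 0.009]
wrist_force: [0.1, -0.5, -0.8]
width: 0.752
grip_force: 0.0
turn [ 0.45 -0.18 36.75] then shift [-111.5 -156.2   50.4]
t 14.33 tcp [624.3 -43.9 270.4] w 0.752 grip 0.0 F [ 0.1 -0.5 -0.8] q [-0.11  0.28  1.84 -0.    1.01  0.06]
```

```bash
python3 -m jog '[{"dx":0,"dy":0,"dz":0,"ax":0,"ay":0,"az":6.1},{"dx":0,"dy":0,"dz":0,"ax":0,"ay":0,"az":6.1},{"dx":0,"dy":0,"dz":0,"ax":0,"ay":0,"az":6.1},{"dx":0,"dy":0,"dz":0,"ax":0,"ay":0,"az":6.1},{"dx":0,"dy":0,"dz":0,"ax":0,"ay":0,"az":6.1},{"dx":0,"dy":0,"dz":0,"ax":0,"ay":0,"az":6.1},{"dx":-14,"dy":-19.5,"dz":0,"ax":0,"ay":0,"az":0},{"dx":-14,"dy":-19.5,"dz":0,"ax":0,"ay":0,"az":0},{"dx":-14,"dy":-19.5,"dz":0,"ax":0,"ay":0,"az":0},{"dx":-14,"dy":-19.5,"dz":0,"ax":0,"ay":0,"az":0},{"dx":-14,"dy":-19.5,"dz":0,"ax":0,"ay":0,"az":0},{"dx":-14,"dy":-19.5,"dz":0,"ax":0,"ay":0,"az":0},{"dx":-14,"dy":-19.5,"dz":0,"ax":0,"ay":0,"az":0},{"dx":-14,"dy":-19.5,"dz":0,"ax":0,"ay":0,"az":0},{"dx":0,"dy":0,"dz":25,"ax":0,"ay":0,"az":0},{"dx":0,"dy":0,"dz":25,"ax":0,"ay":0,"az":0},{"dx":0,"dy":0,"dz":0,"ax":0,"ay":0,"az":0},{"dx":0,"dy":0,"dz":0,"ax":0,"ay":0,"az":0},{"dx":0,"dy":0,"dz":0,"ax":0,"ay":0,"az":0}]' 0.8 >/dev/null
python3 plan.py 436 -7 181 43.4
```

```text
turn [-0.02  0.02  0.15] then shift [ 2.   0.8 35. ]
t 15.92 tcp [434.   -7.8 216. ] w 0.805 grip 0.0 F [-0.2 -0.   0.5] q [-0.08  0.02  2.27 -0.    0.85  0.74]
```

```bash
python3 -m jog '[{"dx":2,"dy":0.8,"dz":10,"ax":0,"ay":0,"az":0},{"dx":0,"dy":0,"dz":12,"ax":0,"ay":0,"az":0},{"dx":0,"dy":0,"dz":10,"ax":0,"ay":0,"az":0},{"dx":0,"dy":0,"dz":3,"ax":0,"ay":0,"az":0},{"dx":0,"dy":0,"dz":0,"ax":0,"ay":0,"az":0},{"dx":0,"dy":0,"dz":0,"ax":0,"ay":0,"az":0}]' | grep -E "pos|wrist"
python3 -m jog '[{"dx":0,"dy":0,"dz":0,"ax":0,"ay":0,"az":0},{"dx":0,"dy":0,"dz":0,"ax":0,"ay":0,"az":0},{"dx":0,"dy":0,"dz":0,"ax":0,"ay":0,"az":0},{"dx":0,"dy":0,"dz":0,"ax":0,"ay":0,"az":0},{"dx":0,"dy":0,"dz":0,"ax":0,"ay":0,"az":0},{"dx":0,"dy":0,"dz":0,"ax":0,"ay":0,"az":0},{"dx":0,"dy":0,"dz":0,"ax":0,"ay":0,"az":0},{"dx":0,"dy":0,"dz":0,"ax":0,"ay":0,"az":0},{"dx":0,"dy":0,"dz":0,"ax":0,"ay":0,"az":0},{"dx":0,"dy":0,"dz":0,"ax":0,"ay":0,"az":0},{"dx":0,"dy":0,"dz":0,"ax":0,"ay":0,"az":0}]' 0 25
python3 plan.py 553.2 360 290 20.2
```

```text
tool_pos: [0.4359, -0.0069, 0.1806]
wrist_force: [-0.2, -1.2, -0.7]
time: 17.33
tool_pos: [0.4363, -0.007, 0.1813]
tcp_rot: [2.917, 1.165, 0.002]
wrist_force: [-1.0, -0.5, 6.0]
width: 0.414
grip_force: 25.9
turn [ 0.05 -0.06 23.34] then shift [ 236.5 -304.  -108.7]
t 17.33 tcp [436.3  -7.  181.3] w 0.414 grip 25.9 F [-1.  -0.5  6. ] q [-0.07  0.08  2.29  0.    0.77  0.74]
```

```bash
python3 -m jog '[{"dx":0,"dy":0,"dz":-10,"ax":0,"ay":0,"az":0},{"dx":0,"dy":0,"dz":-25,"ax":0,"ay":0,"az":0},{"dx":0,"dy":0,"dz":-25,"ax":0,"ay":0,"az":4.6},{"dx":0,"dy":0,"dz":-20,"ax":0,"ay":0,"az":4.7},{"dx":0,"dy":0,"dz":0,"ax":0,"ay":0,"az":4.7},{"dx":0,"dy":0,"dz":0,"ax":0,"ay":0,"az":4.7},{"dx":0,"dy":0,"dz":0,"ax":0,"ay":0,"az":4.6},{"dx":14,"dy":-18,"dz":0,"ax":0,"ay":0,"az":0},{"dx":19,"dy":-24,"dz":0,"ax":0,"ay":0,"az":0},{"dx":19,"dy":-24,"dz":0,"ax":0,"ay":0,"az":0},{"dx":19,"dy":-24,"dz":0,"ax":0,"ay":0,"az":0},{"dx":19,"dy":-24,"dz":0,"ax":0,"ay":0,"az":0},{"dx":19,"dy":-25,"dz":0,"ax":0,"ay":0,"az":0},{"dx":19,"dy":-25,"dz":0,"ax":0,"ay":0,"az":0},{"dx":19,"dy":-25,"dz":0,"ax":0,"ay":0,"az":0},{"dx":19,"dy":-25,"dz":0,"ax":0,"ay":0,"az":0},{"dx":19,"dy":-25,"dz":0,"ax":0,"ay":0,"az":0},{"dx":19,"dy":-25,"dz":0,"ax":0,"ay":0,"az":0},{"dx":19,"dy":-24,"dz":0,"ax":0,"ay":0,"az":0},{"dx":13,"dy":-16,"dz":0,"ax":0,"ay":0,"az":0}]' | grep -E "grip|width"
python3 -m jog '[{"dx":0,"dy":0,"dz":20,"ax":0,"ay":0,"az":0},{"dx":0,"dy":0,"dz":20,"ax":0,"ay":0,"az":0},{"dx":0,"dy":0,"dz":15,"ax":0,"ay":0,"az":0},{"dx":0,"dy":0,"dz":0,"ax":0,"ay":0,"az":0},{"dx":0,"dy":0,"dz":0,"ax":0,"ay":0,"az":0},{"dx":0,"dy":0,"dz":0,"ax":0,"ay":0,"az":0}]' >/dev/null
python3 plan.py 553.2 360 184 20.2
python3 - <<'E'
from h import *
c=cam("side")
cv2.imwrite("pics/over3.png",cv2.resize(c["img"][250:340,200:310,::-1],None,fx=5,fy=5,interpolation=cv2.INTER_CUBIC))
E
```

```text
width: 0.413
grip_force: 25.2
turn [-0.01 -0.03  0.03] then shift [ 1.   0.1 22.3]
t 19.5 tcp [552.2 359.8 206.3] w 0.411 grip 25.2 F [-0.7  0.5 -0.7] q [0.54 0.41 1.8  0.   0.93 1.76]
```

View pics/over3.png

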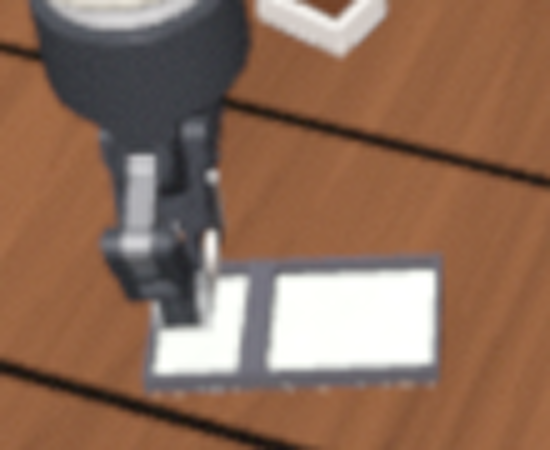

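The half pan is hidden behind the fingers, which line up with the narrow bay. Lowering it.

```bash
python3 -m jog '[{"dx":1,"dy":0,"dz":8,"ax":0,"ay":0,"az":0},{"dx":0,"dy":0,"dz":6,"ax":0,"ay":0,"az":0},{"dx":0,"dy":0,"dz":4,"ax":0,"ay":0,"az":0},{"dx":0,"dy":0,"dz":2,"ax":0,"ay":0,"az":0},{"dx":0,"dy":0,"dz":1,"ax":0,"ay":0,"az":0},{"dx":0,"dy":0,"dz":0.5,"ax":0,"ay":0,"az":0},{"dx":0,"dy":0,"dz":0,"ax":0,"ay":0,"az":0}]' | grep -E "pos|wrist"
python3 -m jog '[{"dx":0,"dy":0,"dz":0,"ax":0,"ay":0,"az":0},{"dx":0,"dy":0,"dz":0,"ax":0,"ay":0,"az":0},{"dx":0,"dy":0,"dz":0,"ax":0,"ay":0,"az":0},{"dx":0,"dy":0,"dz":0,"ax":0,"ay":0,"az":0},{"dx":0,"dy":0,"dz":0,"ax":0,"ay":0,"az":0},{"dx":0,"dy":0,"dz":-10,"ax":0,"ay":0,"az":0},{"dx":0,"dy":0,"dz":-30,"ax":0,"ay":0,"az":0},{"dx":0,"dy":0,"dz":-30,"ax":0,"ay":0,"az":0},{"dx":0,"dy":0,"dz":0,"ax":0,"ay":0,"az":0},{"dx":0,"dy":0,"dz":0,"ax":0,"ay":0,"az":0}]' 0.75
python3 plan.py 582 173.2 220 -13.9
```

```text
tool_pos: [0.5529, 0.3603, 0.1841]
wrist_force: [0.0, 0.9, -1.1]
time: 20.97
tool_pos: [0.5543, 0.3611, 0.2583]
tcp_rot: [-3.09, -0.552, -0.01]
wrist_force: [0.1, -0.1, -1.2]
width: 0.75
grip_force: 0.0
turn [-0.19 -0.35 34.14] then shift [ 72.1 175.7  38.3]
t 20.97 tcp [554.3 361.1 258.3] w 0.75 grip 0.0 F [ 0.1 -0.1 -1.2] q [0.54 0.36 1.77 0.   1.01 1.76]
```

```bash
python3 -m jog '[{"dx":0,"dy":0,"dz":0,"ax":0,"ay":0,"az":6.8},{"dx":0,"dy":0,"dz":0,"ax":0,"ay":0,"az":6.8},{"dx":0,"dy":0,"dz":0,"ax":0,"ay":0,"az":6.8},{"dx":0,"dy":0,"dz":0,"ax":0,"ay":0,"az":6.8},{"dx":0,"dy":0,"dz":0,"ax":0,"ay":0,"az":6.8},{"dx":8,"dy":20,"dz":0,"ax":0,"ay":0,"az":0},{"dx":8,"dy":20,"dz":0,"ax":0,"ay":0,"az":0},{"dx":8,"dy":20,"dz":0,"ax":0,"ay":0,"az":0},{"dx":8,"dy":20,"dz":0,"ax":0,"ay":0,"az":0},{"dx":8,"dy":20,"dz":0,"ax":0,"ay":0,"az":0},{"dx":8,"dy":20,"dz":0,"ax":0,"ay":0,"az":0},{"dx":8,"dy":20,"dz":0,"ax":0,"ay":0,"az":0},{"dx":8,"dy":20,"dz":0,"ax":0,"ay":0,"az":0},{"dx":8,"dy":16,"dz":0,"ax":0,"ay":0,"az":0},{"dx":0,"dy":0,"dz":20,"ax":0,"ay":0,"az":0},{"dx":0,"dy":0,"dz":20,"ax":0,"ay":0,"az":0},{"dx":0,"dy":0,"dz":0,"ax":0,"ay":0,"az":0},{"dx":0,"dy":0,"dz":0,"ax":0,"ay":0,"az":0},{"dx":0,"dy":0,"dz":0,"ax":0,"ay":0,"az":0}]' 0.8 >/dev/null
python3 plan.py 581.7 172.7 181 -13.9
```

```text
turn [0.02 0.03 0.16] then shift [ 0.7 -0.5 33.3]
t 22.55 tcp [580.9 172.4 214.3] w 0.8 grip 0.0 F [ 0.8 -0.1  0.1] q [0.25 0.32 1.92 0.   0.91 2.06]
```

```bash
python3 -m jog '[{"dx":0.7,"dy":-0.5,"dz":10,"ax":0,"ay":0,"az":0},{"dx":0,"dy":0,"dz":12,"ax":0,"ay":0,"az":0},{"dx":0,"dy":0,"dz":8,"ax":0,"ay":0,"az":0},{"dx":0,"dy":0,"dz":3.5,"ax":0,"ay":0,"az":0},{"dx":0,"dy":0,"dz":0,"ax":0,"ay":0,"az":0},{"dx":0,"dy":0,"dz":0,"ax":0,"ay":0,"az":0}]' | grep -E "pos|wrist"
python3 -m jog '[{"dx":0,"dy":0,"dz":0,"ax":0,"ay":0,"az":0},{"dx":0,"dy":0,"dz":0,"ax":0,"ay":0,"az":0},{"dx":0,"dy":0,"dz":0,"ax":0,"ay":0,"az":0},{"dx":0,"dy":0,"dz":0,"ax":0,"ay":0,"az":0},{"dx":0,"dy":0,"dz":0,"ax":0,"ay":0,"az":0},{"dx":0,"dy":0,"dz":0,"ax":0,"ay":0,"az":0},{"dx":0,"dy":0,"dz":0,"ax":0,"ay":0,"az":0},{"dx":0,"dy":0,"dz":0,"ax":0,"ay":0,"az":0},{"dx":0,"dy":0,"dz":0,"ax":0,"ay":0,"az":0},{"dx":0,"dy":0,"dz":0,"ax":0,"ay":0,"az":0},{"dx":0,"dy":0,"dz":0,"ax":0,"ay":0,"az":0}]' 0 30
python3 plan.py 495.2 338.7 270 20.2
```

```text
tool_pos: [0.5815, 0.1726, 0.18]
wrist_force: [0.1, 0.4, -0.6]
time: 23.97
tool_pos: [0.5822, 0.1726, 0.1814]
tcp_rot: [-3.119, 0.376, -0.002]
wrist_force: [-0.4, -0.1, 5.6]
width: 0.409
grip_force: 31.8
turn [-1.000e-02 -8.000e-02 -3.395e+01] then shift [ -24.3 -185.9  -88.6]
t 23.97 tcp [582.2 172.6 181.4] w 0.409 grip 31.8 F [-0.4 -0.1  5.6] q [ 0.25  0.36  1.93 -0.    0.85  2.06]
```

```bash
python3 -m jog '[{"dx":0,"dy":0,"dz":-10,"ax":0,"ay":0,"az":0},{"dx":0,"dy":0,"dz":-25,"ax":0,"ay":0,"az":0},{"dx":0,"dy":0,"dz":-25,"ax":0,"ay":0,"az":-4},{"dx":0,"dy":0,"dz":-15,"ax":0,"ay":0,"az":-6},{"dx":0,"dy":0,"dz":0,"ax":0,"ay":0,"az":-6},{"dx":0,"dy":0,"dz":0,"ax":0,"ay":0,"az":-6},{"dx":0,"dy":0,"dz":0,"ax":0,"ay":0,"az":-6},{"dx":0,"dy":0,"dz":0,"ax":0,"ay":0,"az":-6},{"dx":-2,"dy":-16,"dz":0,"ax":0,"ay":0,"az":0},{"dx":-3,"dy":-22,"dz":0,"ax":0,"ay":0,"az":0},{"dx":-3,"dy":-22,"dz":0,"ax":0,"ay":0,"az":0},{"dx":-3,"dy":-22,"dz":0,"ax":0,"ay":0,"az":0},{"dx":-3,"dy":-22,"dz":0,"ax":0,"ay":0,"az":0},{"dx":-3,"dy":-22,"dz":0,"ax":0,"ay":0,"az":0},{"dx":-3,"dy":-22,"dz":0,"ax":0,"ay":0,"az":0},{"dx":-3,"dy":-22,"dz":0,"ax":0,"ay":0,"az":0},{"dx":-1.3,"dy":-16,"dz":0,"ax":0,"ay":0,"az":0},{"dx":0,"dy":0,"dz":0,"ax":0,"ay":0,"az":0},{"dx":0,"dy":0,"dz":0,"ax":0,"ay":0,"az":0}]' | grep -E "grip|width"
python3 -m jog '[{"dx":0,"dy":0,"dz":20,"ax":0,"ay":0,"az":0},{"dx":0,"dy":0,"dz":20,"ax":0,"ay":0,"az":0},{"dx":0,"dy":0,"dz":10,"ax":0,"ay":0,"az":0},{"dx":0,"dy":0,"dz":0,"ax":0,"ay":0,"az":0},{"dx":0,"dy":0,"dz":0,"ax":0,"ay":0,"az":0},{"dx":0,"dy":0,"dz":0,"ax":0,"ay":0,"az":0}]' >/dev/null
python3 plan.py 495.2 338.7 184 20.2
python3 - <<'E'
from h import *
c=cam("side")
cv2.imwrite("pics/over4.png",cv2.resize(c["img"][250:340,200:310,::-1],None,fx=5,fy=5,interpolation=cv2.INTER_CUBIC))
E
```

```text
width: 0.42
grip_force: 31.2
turn [-0.01 -0.05  0.01] then shift [ 0.  -0.3 22.4]
t 26.05 tcp [495.3 338.5 206.4] w 0.413 grip 31.2 F [0.2 0.7 0.1] q [ 0.56  0.32  1.93 -0.    0.89  1.78]
```

View pics/over4.png

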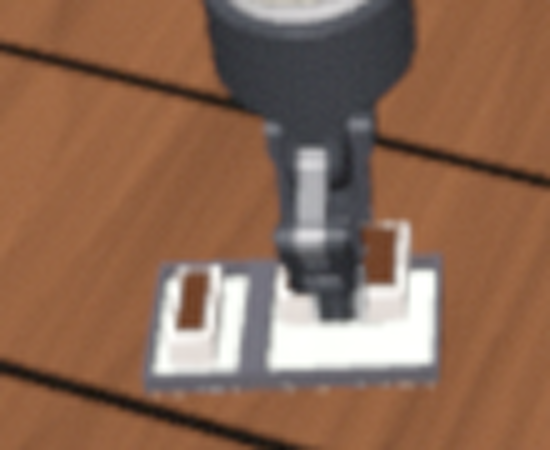

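The half pan is down in the narrow bay (paint at about (193,300) in the crop). The full pan is over the wide bay and aligned. Lowering and releasing.

```bash
python3 -m jog '[{"dx":0,"dy":0,"dz":8,"ax":0,"ay":0,"az":0},{"dx":0,"dy":0,"dz":6,"ax":0,"ay":0,"az":0},{"dx":0,"dy":0,"dz":4,"ax":0,"ay":0,"az":0},{"dx":0,"dy":0,"dz":2,"ax":0,"ay":0,"az":0},{"dx":0,"dy":0,"dz":1,"ax":0,"ay":0,"az":0},{"dx":0,"dy":0,"dz":1,"ax":0,"ay":0,"az":0},{"dx":0,"dy":0,"dz":0,"ax":0,"ay":0,"az":0}]' | grep -E "pos|wrist"
python3 -m jog '[{"dx":0,"dy":0,"dz":0,"ax":0,"ay":0,"az":0},{"dx":0,"dy":0,"dz":0,"ax":0,"ay":0,"az":0},{"dx":0,"dy":0,"dz":0,"ax":0,"ay":0,"az":0},{"dx":0,"dy":0,"dz":0,"ax":0,"ay":0,"az":0},{"dx":0,"dy":0,"dz":0,"ax":0,"ay":0,"az":0},{"dx":0,"dy":0,"dz":-10,"ax":0,"ay":0,"az":0},{"dx":0,"dy":0,"dz":-30,"ax":0,"ay":0,"az":0},{"dx":0,"dy":0,"dz":-40,"ax":0,"ay":0,"az":0},{"dx":0,"dy":0,"dz":0,"ax":0,"ay":0,"az":0},{"dx":0,"dy":0,"dz":0,"ax":0,"ay":0,"az":0}]' 0.75
python3 plan.py 446.8 112.4 220 4.8
```

```text
tool_pos: [0.4946, 0.3387, 0.1837]
wrist_force: [0.0, -0.6, -0.4]
time: 27.52
tool_pos: [0.4963, 0.3397, 0.2683]
tcp_rot: [-3.09, -0.552, -0.012]
wrist_force: [0.1, -0.2, 0.2]
width: 0.751
grip_force: 0.0
turn [-0.16 -0.45 15.45] then shift [-68.3 222.3  48.3]
t 27.52 tcp [496.3 339.7 268.3] w 0.751 grip 0.0 F [ 0.1 -0.2  0.2] q [ 0.56  0.24  1.9  -0.    0.99  1.78]
```

```bash
python3 -m jog '[{"dx":0,"dy":0,"dz":0,"ax":0,"ay":0,"az":5.1},{"dx":0,"dy":0,"dz":0,"ax":0,"ay":0,"az":5.1},{"dx":0,"dy":0,"dz":0,"ax":0,"ay":0,"az":5.2},{"dx":-6.8,"dy":22,"dz":0,"ax":0,"ay":0,"az":0},{"dx":-6.8,"dy":22,"dz":0,"ax":0,"ay":0,"az":0},{"dx":-6.8,"dy":22,"dz":0,"ax":0,"ay":0,"az":0},{"dx":-6.8,"dy":22,"dz":0,"ax":0,"ay":0,"az":0},{"dx":-6.8,"dy":22,"dz":0,"ax":0,"ay":0,"az":0},{"dx":-6.8,"dy":22,"dz":0,"ax":0,"ay":0,"az":0},{"dx":-6.8,"dy":22,"dz":0,"ax":0,"ay":0,"az":0},{"dx":-6.8,"dy":22,"dz":0,"ax":0,"ay":0,"az":0},{"dx":-6.8,"dy":23,"dz":0,"ax":0,"ay":0,"az":0},{"dx":-6.8,"dy":23,"dz":0,"ax":0,"ay":0,"az":0},{"dx":0,"dy":0,"dz":24,"ax":0,"ay":0,"az":0},{"dx":0,"dy":0,"dz":24,"ax":0,"ay":0,"az":0},{"dx":0,"dy":0,"dz":0,"ax":0,"ay":0,"az":0},{"dx":0,"dy":0,"dz":0,"ax":0,"ay":0,"az":0},{"dx":0,"dy":0,"dz":0,"ax":0,"ay":0,"az":0}]' 0.6 >/dev/null
python3 plan.py 446.8 112.5 181 4.8
```

```text
turn [0.   0.03 0.06] then shift [ 1.2 -0.5 35. ]
t 29.02 tcp [445.7 111.9 216. ] w 0.598 grip 0.0 F [1.4 0.5 1.3] q [0.19 0.06 2.22 0.   0.86 1.68]
```

```bash
python3 -m jog '[{"dx":1.2,"dy":-0.5,"dz":10,"ax":0,"ay":0,"az":0},{"dx":0,"dy":0,"dz":12,"ax":0,"ay":0,"az":0},{"dx":0,"dy":0,"dz":8,"ax":0,"ay":0,"az":0},{"dx":0,"dy":0,"dz":5,"ax":0,"ay":0,"az":0},{"dx":0,"dy":0,"dz":0,"ax":0,"ay":0,"az":0},{"dx":0,"dy":0,"dz":0,"ax":0,"ay":0,"az":0}]' | grep -E "pos|wrist"
python3 -m jog '[{"dx":0,"dy":0,"dz":0,"ax":0,"ay":0,"az":0},{"dx":0,"dy":0,"dz":0,"ax":0,"ay":0,"az":0},{"dx":0,"dy":0,"dz":0,"ax":0,"ay":0,"az":0},{"dx":0,"dy":0,"dz":0,"ax":0,"ay":0,"az":0},{"dx":0,"dy":0,"dz":0,"ax":0,"ay":0,"az":0},{"dx":0,"dy":0,"dz":0,"ax":0,"ay":0,"az":0},{"dx":0,"dy":0,"dz":0,"ax":0,"ay":0,"az":0},{"dx":0,"dy":0,"dz":0,"ax":0,"ay":0,"az":0},{"dx":0,"dy":0,"dz":0,"ax":0,"ay":0,"az":0},{"dx":0,"dy":0,"dz":0,"ax":0,"ay":0,"az":0},{"dx":0,"dy":0,"dz":0,"ax":0,"ay":0,"az":0}]' 0 35
python3 plan.py 516.5 -358.5 270 -1
```

```text
tool_pos: [0.4468, 0.1124, 0.1805]
wrist_force: [0.4, -0.0, -0.2]
time: 30.43
tool_pos: [0.4473, 0.1124, 0.1814]
tcp_rot: [-3.139, -0.133, -0.002]
wrist_force: [0.1, -0.5, 5.8]
width: 0.171
grip_force: 35.8
turn [-0.01 -0.08  5.84] then shift [ 77.4 469.6 -88.6]
t 30.43 tcp [447.3 112.4 181.4] w 0.171 grip 35.8 F [ 0.1 -0.5  5.8] q [ 0.19  0.12  2.24 -0.    0.78  1.68]
```

```bash
python3 -m jog '[{"dx":0,"dy":0,"dz":-10,"ax":0,"ay":0,"az":0},{"dx":0,"dy":0,"dz":-25,"ax":0,"ay":0,"az":0},{"dx":0,"dy":0,"dz":-25,"ax":0,"ay":0,"az":2.8},{"dx":0,"dy":0,"dz":-20,"ax":0,"ay":0,"az":3},{"dx":2,"dy":13,"dz":0,"ax":0,"ay":0,"az":0},{"dx":5,"dy":29,"dz":0,"ax":0,"ay":0,"az":0},{"dx":5,"dy":29,"dz":0,"ax":0,"ay":0,"az":0},{"dx":5,"dy":29,"dz":0,"ax":0,"ay":0,"az":0},{"dx":5,"dy":29,"dz":0,"ax":0,"ay":0,"az":0},{"dx":5,"dy":29,"dz":0,"ax":0,"ay":0,"az":0},{"dx":5,"dy":29,"dz":0,"ax":0,"ay":0,"az":0},{"dx":5,"dy":29,"dz":0,"ax":0,"ay":0,"az":0},{"dx":5,"dy":29,"dz":0,"ax":0,"ay":0,"az":0},{"dx":5,"dy":29,"dz":0,"ax":0,"ay":0,"az":0},{"dx":5,"dy":29,"dz":0,"ax":0,"ay":0,"az":0},{"dx":5,"dy":29,"dz":0,"ax":0,"ay":0,"az":0},{"dx":5,"dy":29,"dz":0,"ax":0,"ay":0,"az":0},{"dx":5,"dy":29,"dz":0,"ax":0,"ay":0,"az":0},{"dx":5,"dy":29,"dz":0,"ax":0,"ay":0,"az":0},{"dx":5,"dy":29,"dz":0,"ax":0,"ay":0,"az":0}]' | grep -E "grip|width"
python3 -m jog '[{"dx":5,"dy":22,"dz":0,"ax":0,"ay":0,"az":0},{"dx":0,"dy":0,"dz":0,"ax":0,"ay":0,"az":0},{"dx":0,"dy":0,"dz":20,"ax":0,"ay":0,"az":0},{"dx":0,"dy":0,"dz":20,"ax":0,"ay":0,"az":0},{"dx":0,"dy":0,"dz":8,"ax":0,"ay":0,"az":0},{"dx":0,"dy":0,"dz":0,"ax":0,"ay":0,"az":0},{"dx":0,"dy":0,"dz":0,"ax":0,"ay":0,"az":0},{"dx":0,"dy":0,"dz":0,"ax":0,"ay":0,"az":0}]' >/dev/null
python3 plan.py 516.5 -359 185 -1
python3 - <<'E'
from h import *
c=cam("side"); d=cam("top")
cv2.imwrite("pics/over5.png",np.hstack([cv2.resize(x["img"][y:y+80,a:a+80,::-1],None,fx=5,fy=5,interpolation=cv2.INTER_CUBIC) for x,a,y in ((c,310,95),(d,440,150))]))
E
```

```text
width: 0.17
grip_force: 35.1
turn [ 0.04 -0.06  0.07] then shift [-4.9  0.2 28.7]
t 32.77 tcp [ 521.4 -358.9  213.7] w 0.173 grip 35.1 F [ 1.  -0.  -0.1] q [-0.64  0.36  1.86  0.    0.92  0.94]
```

View pics/over5.png

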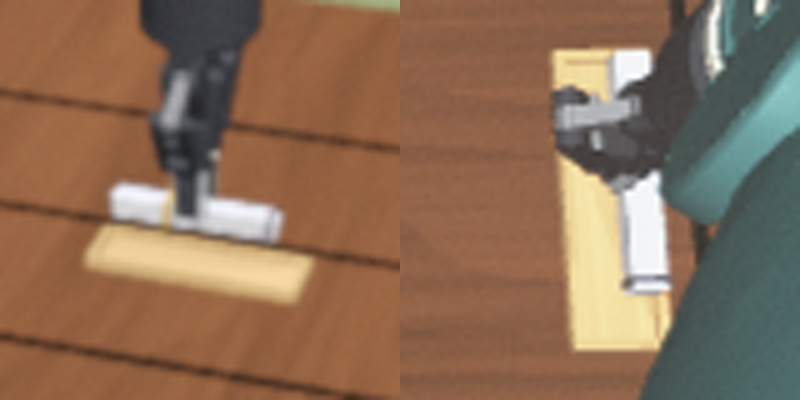

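Both views fit: after allowing for its height, the case is over the tray's middle once I shift −5 mm in x. Lowering and releasing.

```bash
python3 -m jog '[{"dx":-5,"dy":0,"dz":8,"ax":0,"ay":0,"az":0},{"dx":0,"dy":0,"dz":8,"ax":0,"ay":0,"az":0},{"dx":0,"dy":0,"dz":6,"ax":0,"ay":0,"az":0},{"dx":0,"dy":0,"dz":4,"ax":0,"ay":0,"az":0},{"dx":0,"dy":0,"dz":2,"ax":0,"ay":0,"az":0},{"dx":0,"dy":0,"dz":1,"ax":0,"ay":0,"az":0},{"dx":0,"dy":0,"dz":0,"ax":0,"ay":0,"az":0}]' | grep -E "pos|wrist"
python3 -m jog '[{"dx":0,"dy":0,"dz":0,"ax":0,"ay":0,"az":0},{"dx":0,"dy":0,"dz":0,"ax":0,"ay":0,"az":0},{"dx":0,"dy":0,"dz":0,"ax":0,"ay":0,"az":0},{"dx":0,"dy":0,"dz":0,"ax":0,"ay":0,"az":0},{"dx":0,"dy":0,"dz":-10,"ax":0,"ay":0,"az":0},{"dx":0,"dy":0,"dz":-30,"ax":0,"ay":0,"az":0},{"dx":0,"dy":0,"dz":-40,"ax":0,"ay":0,"az":0},{"dx":0,"dy":0,"dz":-40,"ax":0,"ay":0,"az":0},{"dx":0,"dy":0,"dz":-40,"ax":0,"ay":0,"az":0},{"dx":0,"dy":0,"dz":-40,"ax":0,"ay":0,"az":0}]' 0.6 | grep -E "width|grip"
python3 plan.py 350 -560 400 -1
```

```text
tool_pos: [0.5156, -0.3587, 0.1844]
wrist_force: [-5.3, 2.6, 8.0]
width: 0.596
grip_force: 0.0
turn [ 0.01 -0.02  0.05] then shift [-162.1  204.2  -13.8]
t 34.28 tcp [ 515.6 -358.7  386.2] w 0.596 grip 0.0 F [ 1.1 -0.2 -0.2] q [-0.65  0.19  1.73  0.    1.22  0.94]
```

```bash
python3 -m jog '[{"dx":-20,"dy":25,"dz":0,"ax":0,"ay":0,"az":0},{"dx":-20,"dy":25,"dz":0,"ax":0,"ay":0,"az":0},{"dx":-20,"dy":25,"dz":0,"ax":0,"ay":0,"az":0},{"dx":-20,"dy":25,"dz":0,"ax":0,"ay":0,"az":0},{"dx":-20,"dy":25,"dz":0,"ax":0,"ay":0,"az":0},{"dx":-20,"dy":25,"dz":0,"ax":0,"ay":0,"az":0},{"dx":-20,"dy":25,"dz":0,"ax":0,"ay":0,"az":0},{"dx":-20,"dy":25,"dz":0,"ax":0,"ay":0,"az":0},{"dx":0,"dy":0,"dz":0,"ax":0,"ay":0,"az":0},{"dx":0,"dy":0,"dz":0,"ax":0,"ay":0,"az":0}]' | grep time
python3 - <<'E'
from meas import *
c=cam("side"); d=cam("top")
cv2.imwrite("pics/end_top.png",cv2.resize(d["img"][110:300,150:510,::-1],None,fx=2.2,fy=2.2,interpolation=cv2.INTER_CUBIC))
cv2.imwrite("pics/end_side.png",cv2.resize(c["img"][125:335,215:425,::-1],None,fx=2.8,fy=2.8,interpolation=cv2.INTER_CUBIC))
E
```

```text
time: 35.12
```

View pics/end_top.png

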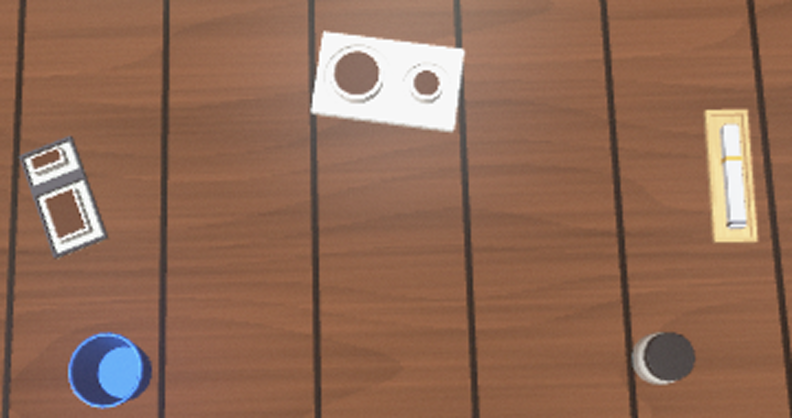

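View pics/end_side.png

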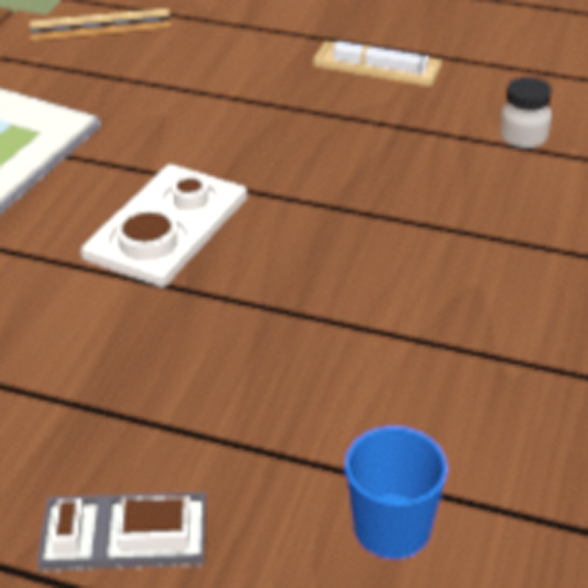

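All five pieces are seated in their places, the cup and jar haven't moved, and the arm is clear. Handing in.

```bash
python3 -c "
from workcell import bot
print(bot.finish_job())"
```

```text
the job is handed in; nothing more can be done
None
```

I put both pans in the tin, both cakes in the palette and the brush case in the tray, and handed the job in at about 35 s of robot time. The final top and side pictures show every piece seated in its own place, paint side up, with the cup and jar where they were; no verdict came back.

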